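Load a core plug and lock the sample cup up into the gas porosimeter

ROBOT

A 6-joint arm with a two-finger parallel gripper is mounted at the origin on a cart in front of the work surface, level with it; the furniture and walls round the work are solid. World frame = base frame: x ahead of the robot, y to its left, z up, the work surface at z = 0. Lengths are in m, angles in rad, forces in N, time in s.
With the tool pointing down it reaches from about 0.35 to 0.875 m from the base axis. Payload 4.2 kg.
Tool frame: the origin (TCP) lies between the finger pads; the fingertips stand bot.tip_extent ahead of it and the grasp point (between the pads) lies 6 mm ahead of it (bot.tip_extent is the distance from the TCP to the fingertips, in m); z points along the fingers, y is the line along which they close (so a half turn about z gives the same grasp; the last joint's range is limited). The gripper opens to 85 mm and grips with 20 to 120 N. Pads are 22 mm wide; open, the fingers measure 114 mm over their backs; the gripper's body (76 mm by 85 mm) begins 54 mm behind the grasp point. The pads swing forward as they close: fully open they stand 13 mm farther back than shut.
Start: joints at [-1.049, 0.385, 0.008, 0, -1.194, -0.259], TCP at [0.162, -0.604, 0.256] pointing down, gripper open.
Joint ranges: [-3.14, 3.14], [-1.21, 2.06], [-1.07, 1.41], [-3.16, 2.05], [-2.99, -0.16], [-3.1, 3.1]. Speed limits (rad/s): [2.79, 2.79, 3.14, 3.14, 3.14, 3.14].

INTERFACE

Orientations are given as a unit quaternion [w, x, y, z].
In Python, from workcell import bot gives the robot as it stands. The module is installed in compiled form; this text tells all that it offers.
- The arm moves only by the shell command python3 -m inch 'ROWS'. ROWS is JSON, a list of rows, each a list of 5 numbers: the opening, from 0 (shut) to 1 (fully open), then the shift along the tool's x, y, z in mm, then the turn about the tool's z in rad. In form: [[jaw, dx, dy, dz, roll], ...]. A call has 1 to 10 rows; each row is the pose to reach, as a shift and turn from the pose commanded when the call began, along the tool's axes at that moment; what a row does not reach only later rows make up. A row lasts 1/10 s, in which the tool goes at most 50 mm and 8.59 degrees, less where a joint would pass 70% of its speed; a pose out of reach is approached as far as the arm can. A call with a gripper value outside its range is refused whole. The fingers move at their own pace and stop on an object; the grip force is fixed at half the most. Time passes only in rows, so rows that repeat a pose let the fingers close. It gives the time, the measured TCP pose, the force, the opening and the grip force at its end, in the units of the state.
- bot.get_state(): the state, without advancing time (a new reading comes with each control period).
- bot.camera(name): name is "side" or "top"; returns a dict with "frame" (400x640x3 uint8, red, green, blue), "range_z" (400x640 float32, m along the optical axis (not along the pixel's ray), 0 where there is no reading), "mtx" (3x3 intrinsics, pixels), "extrinsics" (4x4, takes a point from camera to world coordinates). Camera axes: x right, y up, looking along -z (the intrinsics and any distortion apply to the point x, -y, -z); pixel columns grow to the right and rows downward; lengths in m; the calibration is good to about 2 mm. A picture is of the moment at which its call begins.
- bot.hand_in(): hands the job in; it is judged then, once.
Trained networks look in a picture, given as the dict that the camera call returned (one of the last four; its "shot" number tells which), for a name from the list of things; names that differ only in an ending like _2 or _b are one class to them, and where a whole thing is asked for, a point or a joint stands for the part that bears it (a point fixed in the world has none). Each returns a list of dicts, best first, with "p" (0 to 1); they miss things now and then, are a little off and sometimes report something else, mostly with a low value. They report only what shows in the picture. A call takes as long as a camera call. They do not tell look-alikes from the thing itself.
- bot.masks_of(target, picture): "region" (400x640 bool, what is visible of it) and "location" ([column, row] in pixels, amid what is visible of it).
- bot.spot_point(target, picture): "location" ([column, row] in pixels: a listed point, or the origin of a listed thing).
The state is a dict: "time_s": time; "joint_pos": joint angles; "qd": joint speeds; "joint_efforts": joint torques, N m; "tcp_pos": TCP position; "tcp_rot": TCP orientation; "contact_force": force on the tool from outside, world axes, zero at the start; "ft_torque": the same for the moment, N m; "grip_width": finger opening in m; "grasp_force": force on a finger pad.
Only numpy, scipy, OpenCV 4.12 (cv2) and the standard library are available. Lean on these libraries where they do the work, as an engineer would, in place of code of your own. Each camera call takes 0.05 s, during which the arm holds its last target. There are 200 camera calls.

TASK

Get the red-brown core plug ready for its porosity run: stand it in the steel sample cup, then carry the cup by its handle under the head of the porosimeter, push it gently up into the collar and twist it until its lugs have locked, so that the cup hangs there by itself, seated and level, when you let go. The slots of the collar have to be felt for and the seal inside is springy, so never force the cup; leave the other two plugs standing where they are.

Things in the scene. Friction and masses are not known exactly. Their poses are not given: they have to be found in the camera images.
- porosimeter: Fixed gas porosimeter: white cabinet with a round gauge, grey foot plate (120 mm wide, 18 mm high, to 85 mm in front of the head's axis), round white head 94 mm across overhanging it, 185 to 261 mm above the bench, brass fitting and bent tube on top. Origin: on the bench below the head's axis, z up along it, -x its front; the cabinet begins 70 mm behind the axis.
- head_axis (a point): Centre of the collar's mouth, on the head's axis, 185 mm above the bench; axes as the porosimeter. The knurled steel collar (91 mm across, lowest 20 mm of the head) has a mouth 50 mm across with 3 slots 120 deg apart, 16 mm wide, out to 71 mm across. It is clamped by hand: its front slot (red line outside) lies up to 0.4 rad either way of the head's front, not in any reading.
- collar_ledge (a point): Point on the head's axis 7 mm above the collar's underside: top of its ledges. Seen from above, anticlockwise from a slot's middle: slot to 19 deg, ledge 7 mm thick to 35, pocket with floor 4 mm thick to 65, then a solid stop; clockwise the slot ends at 19 deg at such a stop. The stop halts a lug's middle 55 deg from the slot's; in the pocket the cup has 10 deg of play.
- seal_face (a point): Underside of the sprung rubber seal in the head, on its axis, 16 mm above the collar's underside: a ring 34 to 48 mm across that meets the cup's rim and yields upward 9 mm: 2.5 N at first touch, 4 N with lugs in the pockets, 6 N with lugs just above the ledges, 8.5 N at the end, then hard. Inside it the head is hollow to 58 mm above the collar's underside.
- sample_cup: Loose steel cup with side handle, about 0.24 kg, upright on the bench, 45 mm across, 62 mm high. Origin: centre of underside, z up, handle to -x. 3 lugs stand out to 64 mm across, 10 mm wide, 48 to 53 mm above the underside, one over the handle, others at 120 deg. Underside height: 132 mm when the lugs' tops touch the collar from below, 144 mm on the ledges, 141 mm locked.
- cup_grip (a point): Middle of the useful length of the cup's straight black handle grip, 108 mm from the cup's axis (its -x), 30 mm above the cup's underside; axes as the cup. The grip is 22 mm wide, 24 mm high (18 to 42 mm above the cup's underside), from 62 to 166 mm from the axis. Grasped across from above, at 105 mm or more, the gripper clears the head.
- cup_floor (a point): Centre of the floor of the cup's round bore, 38 mm above its underside, 24 mm below its rim; the bore is 29 mm across and takes one core plug. Axes as the cup.
- cup_rim (a point): Centre of the cup's top rim, 62 mm above its underside, 203 mm above the bench when locked. Axes as the cup. Contact forces between cup and porosimeter must stay gentle: they add up over the lugs, so turning on against the stop with 1 N m about the head's axis (10 N across the grip) is plenty; lifting needs 6 to 8 N against the seal. Seal and rim slide easily on each other.
- plug_red: The red-brown core plug, a rock cylinder 25 mm in diameter and 50 mm long, about 60 g, standing on end. Origin: centre of its underside, z up. Stood in the cup it sticks out 26 mm above the rim.
- plug_sand: A sand-coloured core plug, 25 mm in diameter, 48 mm long, standing; to be left alone. Origin: centre of its underside.
- plug_grey: A dark grey core plug, 25 mm in diameter, 42 mm long, standing; to be left alone. Origin: centre of its underside.
Things that resemble listed ones, but are neither listed nor needed, are in the scene too. What is shaped like the plug_red but blue or green is not meant.

How it is judged:
By the outcome, as a careful person would: the job done as asked, in the order asked, and still so for the second after the job is handed in, with the robot touching nothing.
It also fails if it takes over 72 s, if anything falls off the work surface, if the arm or the gripper's body presses on something with over 40 N, if the wrist force passes 120 N, or if a joint passes its speed limit or range.

## Working session

There is one attempt and no reset: what is moved stays moved. The work goes in short steps, Python scripts to look and compute and a shell command to move; the robot and the scene stay as the last step left them, time stands still between calls to the robot, and variables do not carry over. Pictures are saved under pics/ and viewed, at most 10 in all, crops included, and the job is handed in when it is done.

```bash
mkdir -p pics; cat > h.py <<'E'
import numpy as np, cv2
from workcell import bot
def world(p,uv,z=None,k=2):
    K=p["mtx"];T=p["extrinsics"];u,v=uv
    ray=np.array([(u-K[0,2])/K[0,0],-(v-K[1,2])/K[1,1],-1.])
    if z is None:
        a=p["range_z"][max(0,int(v)-k):int(v)+k+1,max(0,int(u)-k):int(u)+k+1];a=a[a>0]
        return T[:3,:3]@(ray*np.median(a))+T[:3,3]
    d=T[:3,:3]@ray;return T[:3,3]+d*(z-T[2,3])/d[2]
def cloud(p,m=None):
    K=p["mtx"];T=p["extrinsics"];r=p["range_z"]
    v,u=np.nonzero((r>0)&(m if m is not None else True));d=r[v,u]
    c=np.stack([(u-K[0,2])/K[0,0]*d,-(v-K[1,2])/K[1,1]*d,-d],1)
    return c@T[:3,:3].T+T[:3,3],u,v
def save(p,n,crop=None,s=1):
    f=p["frame"][:,:,::-1]
    if crop: f=f[crop[1]:crop[3],crop[0]:crop[2]]
    cv2.imwrite("pics/"+n,cv2.resize(f,None,fx=s,fy=s,interpolation=cv2.INTER_CUBIC))
E
python3 - <<'E'
from h import *
np.set_printoptions(precision=4,suppress=True)
s=bot.get_state();print(s,bot.tip_extent)
for n in ("top","side"):
    p=bot.camera(n);save(p,n+"0.png");print(n,p["extrinsics"],p["mtx"].tolist(),p.keys())
    for t in ["porosimeter","sample_cup","plug_red","plug_sand","plug_grey"]:
        for r in bot.masks_of(t,p)[:3]:
            c,_,_=cloud(p,r["region"]);print(t,round(r["p"],2),r["location"],r["region"].sum(),np.median(c,0),c.min(0),c.max(0))
    for t in ["head_axis","cup_grip","cup_rim","cup_floor","plug_red","sample_cup","porosimeter"]:
        for r in bot.spot_point(t,p)[:2]: print("pt",t,round(r["p"],2),r["location"],world(p,r["location"]))
E
```

```text
{'time_s': 0.0, 'joint_pos': array([-1.0494,  0.3856,  0.0066, -0.0005, -1.194 , -0.2586]), 'qd': array([-0.002 ,  0.0002, -0.0002,  0.0009, -0.0015, -0.0016]), 'joint_efforts': array([  0.0011, -39.2291,  18.8403,   4.1861,  -0.0047,  -0.    ]), 'tcp_pos': array([ 0.1623, -0.603 ,  0.2552]), 'tcp_rot': array([-0.0002, -0.1309,  0.9914,  0.0011]), 'contact_force': array([-0.4813,  0.3689,  0.2773]), 'ft_torque': array([-0.1081,  0.0343,  0.0583]), 'grasp_force': 0.0, 'grip_width': 0.08567961827210814} 0.025
top [[ 0.0095  0.9775 -0.2108  0.3672]
 [-1.      0.0089 -0.0039 -0.2531]
 [-0.0019  0.2108  0.9775  0.9886]
 [ 0.      0.      0.      1.    ]] [[439.263579351218, 0.0, 317.52140370491077], [0.0, 439.263579351218, 198.60973984082713], [0.0, 0.0, 1.0]] dict_keys(['frame', 'range_z', 'mtx', 'extrinsics', 'shot'])
porosimeter 0.75 [275.7, 102.2] 12386 [ 0.6845 -0.1773  0.2941] [ 0.5376 -0.246  -0.0057] [ 1.0677 -0.0334  0.368 ]
sample_cup 0.9 [380.1, 215.1] 1113 [ 0.5357 -0.3898  0.0422] [ 0.4233 -0.4305 -0.0028] [ 0.6206 -0.3696  0.0673]
plug_red 0.52 [322.5, 263.6] 104 [ 0.4278 -0
[... 1962 characters left out ...]
 0.0255] [ 0.4131 -0.2067 -0.0013] [ 0.4675 -0.0948  0.0509]
plug_grey 0.67 [248.6, 230.5] 239 [ 0.4115 -0.1176  0.0269] [ 0.4014 -0.1228  0.0008] [ 0.4264 -0.0838  0.0444]
pt head_axis 0.79 [347.9, 149.5] [ 0.6051 -0.2178  0.2054]
pt head_axis 0.39 [339.8, 285.3] [ 0.4784 -0.3979  0.0379]
pt cup_grip 0.9 [340.6, 283.5] [ 0.4808 -0.3965  0.0399]
pt cup_rim 0.75 [392.7, 257.3] [ 0.5972 -0.389   0.0507]
pt cup_floor 0.98 [393.3, 268.2] [ 0.5756 -0.419   0.0521]
pt plug_red 0.74 [282.9, 288.7] [ 0.4039 -0.3238  0.0101]
pt plug_red 0.66 [284.2, 275.1] [ 0.4062 -0.3278  0.0415]
pt sample_cup 0.71 [389.7, 283.4] [ 0.5728 -0.4155  0.0182]
pt porosimeter 0.88 [344.5, 226.7] [ 0.6098 -0.202   0.0202]
```

View pics/top0.png

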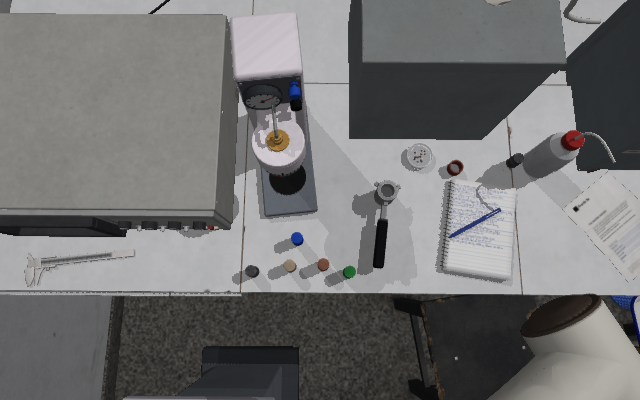

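View pics/side0.png

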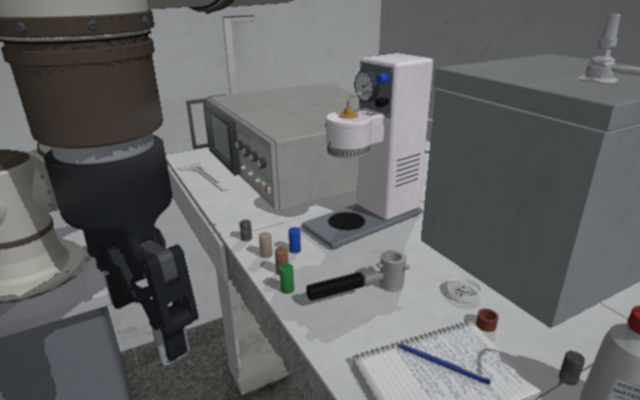

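```bash
python3 - <<'E'
from h import *
np.set_printoptions(precision=4,suppress=True)
from scipy.optimize import least_squares
def circ(xy,r=None):
    c0=xy.mean(0)
    f=(lambda q:np.hypot(*(xy-q[:2]).T)-(r if r else q[2]))
    q=least_squares(f,[*c0,r or .04],loss="soft_l1",f_scale=.001);return q.x,np.sqrt(np.mean(q.fun**2))
for n in ("top","side"):
    p=bot.camera(n);c,u,v=cloud(p)
    if n=="side":
        save(p,"side_head.png",(310,90,400,250),4)
        h=p["frame"].astype(int);R=np.zeros(h.shape[:2],bool);R[130:175,310:390]=1
        red=R&(h[...,0]>1.4*h[...,1])&(h[...,0]>1.4*h[...,2])&(h[...,1]<90);vv,uu=np.nonzero(red)
        for a,b in zip(uu,vv): print("red",a,b,h[b,a],world(p,(a,b),k=0))
    # plugs
    for nm,cx,cy in (("red",.427,-.263),("sand",.425,-.192),("grey",.413,-.112),("blue",.481,-.206),("green",.41,-.32)):
        m=(np.hypot(c[:,0]-cx,c[:,1]-cy)<.025)&(c[:,2]>.008)
        q=c[m];t=q[q[:,2]>q[:,2].max()-.012]
        print(n,nm,m.sum(),"z",np.percentile(q[:,2],[50,98]),"topctr",t.mean(0), "circ", circ(q[:,:2],.0125) if n=="side" else "")
    m=(np.abs(c[:,0]-.5)<.15)&(np.abs(c[:,1]+.40)<.06)&(c[:,2]>.01);q=c[m]
    t=q[(q[:,2]>.055)];print("rim",len(t),np.median(t,0),t.min(0),t.max(0),circ(t[:,:2],.0185))
    w=q[(q[:,0]>.54)&(q[:,2]<.045)];print("low",len(w),circ(w[:,:2],.0225))
    g=q[(q[:,0]<.525)&(q[:,0]>.43)&(q[:,2]>.037)];
    if len(g)>20:
        l=cv2.fitLine(g[:,:2].astype(np.float32),cv2.DIST_HUBER,0,.01,.01).ravel();print("grip",len(g),l,g.min(0),g.max(0),np.median(g[:,2]))
    m=(np.abs(c[:,0]-.65)<.1)&(np.abs(c[:,1]+.18)<.08);q=c[m]
    t=q[(q[:,2]>.254)&(q[:,2]<.268)];print("headtop",len(t),t.min(0),t.max(0),np.median(t,0))
    t=q[(q[:,2]>.19)&(q[:,2]<.25)&(q[:,0]<.66)];print("headside",len(t),circ(t[:,:2],.047) if len(t)>9 else "")
    t=q[(q[:,2]>.01)&(q[:,2]<.026)];print("foot",len(t),t.min(0),t.max(0))
    if len(t)>20:
        r=cv2.minAreaRect((t[:,:2]*1000).astype(np.float32));print("footrect",r)
    m=(c[:,2]>.34)&(np.abs(c[:,1]+.18)<.15)&(c[:,0]>.6)&(c[:,2]<.38);r=cv2.minAreaRect((c[m][:,:2]*1000).astype(np.float32));print("cab",m.sum(),r)
E
```

```text
top red 117 z [0.0502 0.0534] topctr [ 0.4285 -0.2622  0.0504] circ 
top sand 123 z [0.048  0.0524] topctr [ 0.4254 -0.1902  0.0483] circ 
top grey 133 z [0.042  0.0456] topctr [ 0.4132 -0.1081  0.0424] circ 
top blue 132 z [0.05   0.0535] topctr [ 0.484  -0.2049  0.0502] circ 
top green 124 z [0.0505 0.0533] topctr [ 0.4131 -0.318   0.0508] circ 
rim 236 [ 0.5868 -0.3997  0.0626] [ 0.5576 -0.4269  0.0552] [ 0.61   -0.3726  0.0665] (array([ 0.5867, -0.3994,  0.0185]), np.float64(0.0029927369184119964))
low 207 (array([ 0.5712, -0.4032,  0.0225]), np.float64(0.0065784635053828845))
grip 444 [ 0.992  -0.1263  0.4773 -0.3859] [ 0.4314 -0.4018  0.0371] [ 0.525  -0.3694  0.047 ] 0.0424327854118795
headtop 2452 [ 0.5799 -0.2256  0.2543] [ 0.7088 -0.1182  0.2679] [ 0.6317 -0.1814  0.2618]
headside 374 (array([ 0.6277, -0.1793,  0.047 ]), np.float64(0.0007811102697838722))
foot 2218 [ 0.5502 -0.2482  0.0121] [ 0.7495 -0.1183  0.026 ]
footrect ((643.4105224609375, -177.62338256835938), (200.43597412109375, 120.13834381103516), 6.609972953796387)
cab 5804 ((748.634765625, -225.17576599121094),
[... 1278 characters left out ...]
.0185]), np.float64(0.0025718534721985513))
low 475 (array([ 0.5874, -0.3999,  0.0225]), np.float64(0.006836683311116078))
grip 494 [ 0.9915 -0.1305  0.4646 -0.3908] [ 0.4301 -0.4046  0.037 ] [ 0.5248 -0.3726  0.0453] 0.042465547912072604
headtop 974 [ 0.5804 -0.2284  0.254 ] [ 0.7499 -0.1229  0.2679] [ 0.6471 -0.2     0.262 ]
headside 1250 (array([ 0.629 , -0.1792,  0.047 ]), np.float64(0.0016183733190668955))
foot 2071 [ 0.5501 -0.2513  0.0101] [ 0.7499 -0.1143  0.026 ]
footrect ((643.6677856445312, -180.17982482910156), (201.35153198242188, 121.61695098876953), 6.453212738037109)
cab 3200 ((957.4105224609375, -197.58914184570312), (568.2325439453125, 276.8275146484375), 6.049895763397217)
```

View pics/side_head.png

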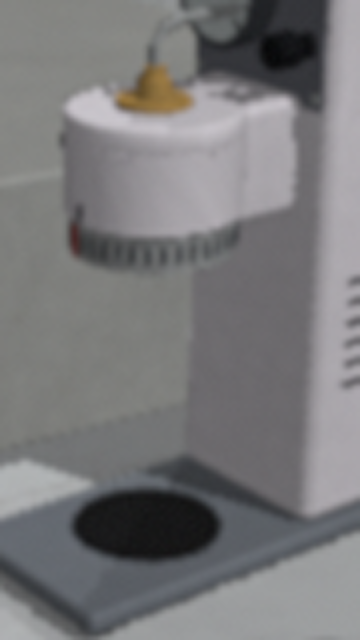

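```bash
cat >> h.py <<'E'
from scipy.spatial.transform import Rotation as Ro
def go(xyz,yaw=None,s=None):
    "shift in tool axes mm + roll from measured pose; yaw(deg)=world heading of tool x"
    s=s or bot.get_state();w,x,y,z=s["tcp_rot"];R=Ro.from_quat([x,y,z,w]).as_matrix()
    d=R.T@(np.array(xyz)-s["tcp_pos"])*1000;a=np.degrees(np.arctan2(R[1,0],R[0,0]))
    r=0 if yaw is None else -np.radians((yaw-a+180)%360-180)
    print("tcp",s["tcp_pos"].round(4),"yaw",a.round(2),"tilt z",R[:,2].round(4),"-> d",d.round(1),"roll",round(r,3),"F",s["contact_force"].round(1),"t",round(s["time_s"],1))
E
python3 - <<'E'
from h import *
np.set_printoptions(precision=4,suppress=True)
go((.429,-.2622,.15),172.7)
p=bot.camera("side");K=p["mtx"];T=p["extrinsics"]
f=p["frame"].astype(int)
print((f[144:156,322:336,0]-f[144:156,322:336,1]));print(f[144:156,322:336].sum(2)//3)
def proj(P):
    c=T[:3,:3].T@(np.array(P)-T[:3,3]);return K[0,2]+K[0,0]*c[0]/-c[2],K[1,2]-K[1,1]*c[1]/-c[2]
for a in range(150,210,5):
    print(a,[tuple(np.round(proj((.6283+.0455*np.cos(np.radians(a)),-.1795+.0455*np.sin(np.radians(a)),z)),2)) for z in (.187,.203)])
for a in (150,330): print("head edge",a,proj((.6283+.047*np.cos(np.radians(a)),-.1795+.047*np.sin(np.radians(a)),.23)))
for b in (130,134,138):print(b,f[b,318:330].sum(1)//3, f[b,364:384].sum(1)//3)
E
```

```text
tcp [ 0.1624 -0.6035  0.2563] yaw -164.94 tilt z [ 0.  0. -1.] -> d [-346.1  260.3  106.3] roll 0.39 F [ 0.4  0.5 -0. ] t 1.4
[[-1 -1 -1  0 -1  1  2  2  2  2  2  3  2  3]
 [-1  0  0 -1 -2  3  7  5  2  2  2  2  2  2]
 [-1  0  0 -1  0  7 19 11  1  1  2  3  2  3]
 [-1  0  0 -2 -1  9 26 15  2 -1  1  1  2  2]
 [-1 -1 -1 -1 -1 10 30 19  3 -1 -1  0  1  1]
 [-1 -1 -2 -2  0  9 30 20  3 -2 -1 -1 -1 -1]
 [-1 -2 -1 -1 -1  9 29 21  4 -2 -1 -1 -1 -1]
 [-2 -1 -1 -1 -1  8 26 21  4 -2 -2 -2 -2 -2]
 [-1 -1 -2 -1  0  6 22 19  4 -2 -2 -1 -1 -2]
 [ 0 -1 -1 -1  0  4 15 14  3 -2 -1 -1 -2 -2]
 [ 0 -1 -1 -1 -1  1  6  7  3 -1 -1 -1 -1 -2]
 [-1 -1 -1 -1 -1 -1  0  2  1 -1  0 -1 -2 -1]]
[[125 125 126 126 118 100  86  74  84 105 113 114 116 118]
 [124 126 127 126 115  89  73  74  87 106 114 115 115 118]
 [125 126 128 126 113  81  61  70  84  99 108 111 113 118]
 [125 126 128 127 112  77  54  64  77  87  92  97 103 111]
 [125 126 127 125 112  76  53  58  66  74  78  82  89  93]
 [125 125 126 125 111  75  52  55  58  65  69  71  77  79]
 [125 126 125 125 112  78  53  53  54  60  63  65  72  70]
 [126 126 126 126 11
[... 1205 characters left out ...]
), (np.float64(333.62), np.float64(149.03))]
205 [(np.float64(335.17), np.float64(156.93)), (np.float64(335.2), np.float64(149.43))]
head edge 150 (np.float64(324.85011838304814), np.float64(130.91576712503775))
head edge 330 (np.float64(370.6007436037236), np.float64(130.70445516727875))
130 [132 133 133 133 133 133 132 124 108 103 106 109] [168 169 167 165 164 161 158 161 166 168 167 166 165 166 166 167 166 166
 166 153]
134 [141 139 139 137 136 135 133 124 109 104 107 110] [169 168 167 166 163 159 156 158 165 168 168 167 167 167 168 168 168 167
 163 146]
138 [126 126 127 128 128 127 126 119 107 103 107 108] [169 169 168 166 163 158 160 164 167 167 166 165 165 164 166 167 167 167
 160 139]
```

```bash
python3 -m inch '[[0.45,-45,34,5,0.05],[0.45,-90,68,15,0.1],[0.45,-135,102,30,0.15],[0.45,-180,135,45,0.2],[0.45,-225,169,60,0.25],[0.45,-270,203,80,0.3],[0.45,-310,233,95,0.35],[0.45,-335,252,103,0.39],[0.45,-346,260,106,0.39],[0.45,-346,260,106,0.39]]'; python3 - <<'E'
from h import *
go((.429,-.2622,.053),172.7)
print(bot.get_state()["grip_width"])
p=bot.camera("top");print(world(p,(237,215)),world(p,(232,200)),world(p,(225,30)))
E
```

```text
time_s: 2.45
tcp_pos: [0.4312, -0.2591, 0.1491]
tcp_rot: [-0.001, 0.06, 0.998, 0.0]
contact_force: [0.2, -0.8, 0.8]
grip_width: 0.0385
grasp_force: 0.0
tcp [ 0.4312 -0.2591  0.1491] yaw 173.08 tilt z [-1.3e-03  5.0e-04 -1.0e+00] -> d [ 1.7 -3.4 96.1] roll 0.007 F [ 0.2 -0.8  0.8] t 2.5
0.03848494393357845
[ 0.45859886 -0.15402165  0.46655675] [ 0.47896211 -0.1451937   0.45740664] [ 0.88738431 -0.05890538  0.19019531]
```

```bash
python3 -m inch '[[0.45,0,0,20,0],[0.45,0,0,30,0],[0.45,0,0,30,0],[0.45,0,0,30,0]]'; python3 - <<'E'
from h import *
go((.429,-.2622,.053),172.7)
E
```

```text
time_s: 2.9
tcp_pos: [0.4288, -0.2633, 0.1206]
tcp_rot: [0.0, 0.064, 0.998, -0.0]
contact_force: [0.5, 0.0, -0.1]
grip_width: 0.0381
grasp_force: 0.0
tcp [ 0.4288 -0.2633  0.1206] yaw 172.65 tilt z [ 1.e-04 -3.e-04 -1.e+00] -> d [-0.1  1.1 67.6] roll -0.001 F [ 0.5  0.  -0.1] t 2.9
```

```bash
python3 -m inch '[[0.45,0,1,20,0],[0.45,0,1,40,0],[0.45,0,1,58,0],[0.45,0,1,67,0],[0.45,0,1,67,0],[0.1,0,1,67,0],[0.1,0,1,67,0],[0.1,0,1,67,0],[0.1,0,1,67,0]]'; python3 - <<'E'
from h import *
go((.429,-.2622,.053),172.7)
E
```

```text
time_s: 3.8
tcp_pos: [0.4299, -0.2618, 0.0543]
tcp_rot: [0.001, 0.063, 0.998, -0.0]
contact_force: [-0.4, 0.8, 3.8]
grip_width: 0.0229
grasp_force: 59.0
tcp [ 0.4299 -0.2618  0.0543] yaw 172.74 tilt z [ 2.1e-03 -8.0e-04 -1.0e+00] -> d [ 0.8 -0.5  1.3] roll 0.001 F [-0.4  0.8  3.8] t 3.8
```

```bash
python3 -m inch '[[0.1,0,1,-15,0],[0.1,0,1,-40,0],[0.1,0,1,-65,0],[0.1,0,1,-85,0],[0.1,0,1,-95,0],[0.1,0,1,-95,0]]'; python3 - <<'E'
from h import *
go((.5867,-.400,.142),172.7);print(bot.get_state()["grip_width"])
E
```

```text
time_s: 4.4
tcp_pos: [0.4298, -0.2607, 0.1495]
tcp_rot: [0.001, 0.064, 0.998, -0.0]
contact_force: [-0.2, 0.0, -1.3]
grip_width: 0.0232
grasp_force: 58.8
tcp [ 0.4298 -0.2607  0.1495] yaw 172.71 tilt z [ 3.e-03 -6.e-04 -1.e+00] -> d [-173.3 -118.3    8. ] roll 0.0 F [-0.2  0.  -1.3] t 4.4
0.02315731324159499
```

```bash
python3 -m inch '[[0.1,-15,-10,0,0],[0.1,-45,-31,0,0],[0.1,-80,-55,0,0],[0.1,-115,-79,0,0],[0.1,-145,-99,0,0],[0.1,-163,-111,0,0],[0.1,-173,-118,4,0],[0.1,-173,-118,8,0],[0.1,-173,-118,8,0],[0.1,-173,-118,8,0]]'; python3 - <<'E'
from h import *
np.set_printoptions(precision=4,suppress=True)
go((.5867,-.400,.142),172.7)
for n in ("side","top"):
    p=bot.camera(n);c,u,v=cloud(p);f=p["frame"].astype(int)
    if n=="side":save(p,"side1.png",(330,190,460,310),5)
    h=f[v,u];m=(np.abs(c[:,0]-.587)<.05)&(np.abs(c[:,1]+.4)<.05)&(h[:,0]>1.35*h[:,2])&(h[:,0]>60)&(c[:,2]>.07)
    q=c[m];print(n,"plug",len(q),q.mean(0) if len(q) else "",q.min(0),q.max(0))
    for z0 in (.085,.09,.095,.1,.105):
        k=q[np.abs(q[:,2]-z0)<.0025]
        if len(k):print(z0,len(k),k.mean(0),np.ptp(k,0))
    if n=="side":
        # nearest points direction -> axis estimate
        d=q[:,:2].mean(0)-p["extrinsics"][:2,3];d/=np.linalg.norm(d)
        s=np.array([d[1],-d[0]]);print("lat mid",(q[:,:2]@s).min(),(q[:,:2]@s).max(),"near",np.percentile(q[:,:2]@d,5))
        m=(np.abs(c[:,0]-.587)<.035)&(np.abs(c[:,1]+.4)<.035)&(c[:,2]>.008)&(c[:,2]<.066);q=c[m];q=q[(q[:,2]<.044)]
        print("cup lat",(q[:,:2]@s).min(),(q[:,:2]@s).max(),"near",np.percentile(q[:,:2]@d,5), s,d)
E
```

```text
time_s: 5.4
tcp_pos: [0.5849, -0.3988, 0.1394]
tcp_rot: [-0.001, 0.063, 0.998, 0.0]
contact_force: [0.7, 0.0, 0.1]
grip_width: 0.0227
grasp_force: 58.9
tcp [ 0.5849 -0.3988  0.1394] yaw 172.72 tilt z [-0.0021  0.0011 -1.    ] -> d [-1.9 -0.9 -2.6] roll 0.0 F [0.7 0.  0.1] t 5.4
side plug 119 [ 0.5787 -0.4081  0.1033] [ 0.5723 -0.4129  0.088 ] [ 0.589  -0.398   0.1364]
0.09 16 [ 0.579  -0.4087  0.0904] [0.0137 0.0069 0.0045]
0.095 24 [ 0.5804 -0.4099  0.095 ] [0.0158 0.0079 0.0049]
0.1 29 [ 0.5788 -0.4082  0.1   ] [0.016  0.011  0.0044]
0.105 23 [ 0.5794 -0.4088  0.1052] [0.0143 0.011  0.0048]
lat mid 0.6953138822630355 0.7157933465330724 near 0.049039274695166876
cup lat 0.6770360072493385 0.7311729278188956 near 0.04085403378587642 [ 0.7729 -0.6345] [0.6345 0.7729]
top plug 775 [ 0.5895 -0.4006  0.4714] [ 0.546  -0.4391  0.1386] [ 0.6232 -0.3592  0.4784]
```

View pics/side1.png

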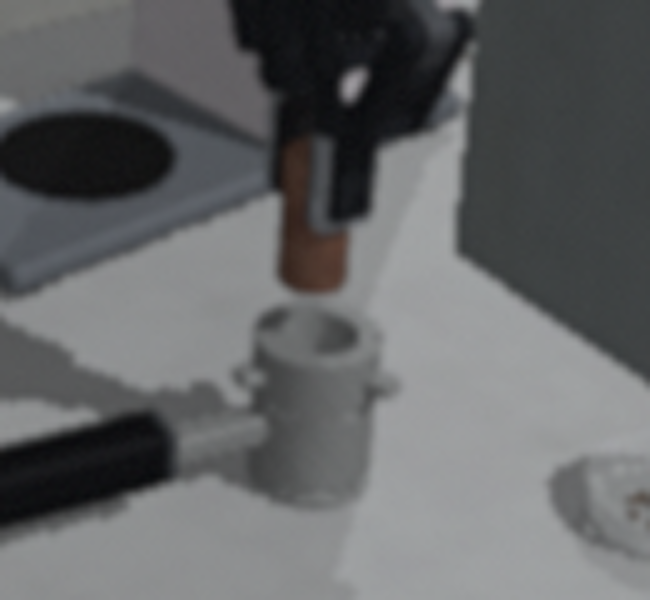

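```bash
python3 -m inch '[[0.1,0,0,3,0],[0.1,0,0,6,0],[0.1,0,0,6,0]]'; python3 - <<'E'
from h import *
np.set_printoptions(precision=4,suppress=True)
go((.5867,-.400,.142),172.7)
from scipy.optimize import least_squares
p=bot.camera("side");c,u,v=cloud(p);h=p["frame"].astype(int)[v,u]
m=(np.abs(c[:,0]-.587)<.04)&(np.abs(c[:,1]+.4)<.04)
A=m&(h[:,0]>1.35*h[:,2])&(h[:,0]>60)&(c[:,2]>.072)&(c[:,2]<.12)
B=m&(c[:,2]>.006)&(c[:,2]<.045)
def fit(q,r):
    f=least_squares(lambda a:np.hypot(*(q[:,:2]-a).T)-r,[.587,-.4],loss="soft_l1",f_scale=.0015);return f.x,np.sqrt(np.mean(f.fun**2)),len(q)
print("plug",fit(c[A],.0125));q=c[B];a,_,_=fit(q,.0225)
for i in range(3): q=q[np.abs(np.hypot(*(q[:,:2]-a).T)-.0225)<.003];a,e,n=fit(q,.0225)
print("cup",a,e,n)
E
```

```text
time_s: 5.8
tcp_pos: [0.5855, -0.3992, 0.1338]
tcp_rot: [-0.0, 0.064, 0.998, 0.0]
contact_force: [0.1, -0.0, -1.0]
grip_width: 0.0227
grasp_force: 58.9
tcp [ 0.5855 -0.3992  0.1338] yaw 172.71 tilt z [-0.0008  0.0006 -1.    ] -> d [-1.3 -0.6 -8.2] roll 0.0 F [ 0.1 -0.  -1. ] t 5.8
plug (array([ 0.5859, -0.3995]), np.float64(0.0011305436763035784), 107)
cup [ 0.5887 -0.4001] 0.0009666845644769361 408
```

```bash
python3 -m inch '[[0.1,-2,-0.5,4,0],[0.1,-2,-0.5,10,0],[0.1,-2,-0.5,15,0],[0.1,-2,-0.5,19,0],[0.1,-2,-0.5,22,0],[0.1,-2,-0.5,25,0],[0.1,-2,-0.5,25,0]]'; python3 -c "
from h import *
go((.5875,-.4,.0915),172.7)"
```

```text
time_s: 6.55
tcp_pos: [0.5875, -0.4002, 0.1087]
tcp_rot: [-0.0, 0.064, 0.998, 0.0]
contact_force: [0.0, 0.1, -0.1]
grip_width: 0.0233
grasp_force: 58.9
tcp [ 0.5875 -0.4002  0.1087] yaw 172.71 tilt z [-8.e-04  5.e-04 -1.e+00] -> d [ 0.   0.2 17.2] roll 0.0 F [ 0.   0.1 -0.1] t 6.5
```

```bash
python3 -m inch '[[0.1,0,0,5,0],[0.1,0,0,10,0],[0.1,0,0,13,0],[0.1,0,0,15,0],[0.1,0,0,15.5,0],[0.1,0,0,15.5,0]]'; python3 -c "
from h import *
go((.5875,-.4,.0915),172.7)"
```

```text
time_s: 7.15
tcp_pos: [0.587, -0.4007, 0.0942]
tcp_rot: [-0.0, 0.064, 0.998, -0.0]
contact_force: [-0.4, 0.6, -0.6]
grip_width: 0.0228
grasp_force: 58.9
tcp [ 0.587  -0.4007  0.0942] yaw 172.66 tilt z [-0.e+00 -1.e-04 -1.e+00] -> d [-0.4  0.8  2.7] roll -0.001 F [-0.4  0.6 -0.6] t 7.2
```

```bash
python3 -m inch '[[0.1,0,0,1,0],[0.1,0,0,1.5,0],[0.1,0,0,1.5,0],[0.25,0,0,1.5,0],[0.35,0,0,1.5,0],[0.45,0,0,1.5,0],[0.5,0,0,1.5,0],[0.5,0,0,1.5,0]]'; python3 -c "
from h import *
go((.5875,-.4,.0915),172.7)"
```

```text
time_s: 7.95
tcp_pos: [0.5877, -0.4009, 0.0935]
tcp_rot: [0.001, 0.064, 0.998, -0.0]
contact_force: [-0.0, 1.3, -0.5]
grip_width: 0.0425
grasp_force: 0.0
tcp [ 0.5877 -0.4009  0.0935] yaw 172.66 tilt z [ 1.8e-03 -6.0e-04 -1.0e+00] -> d [0.4 0.8 2. ] roll -0.001 F [-0.   1.3 -0.5] t 8.0
```

```bash
python3 -m inch '[[0.5,0,0,-10,0],[0.5,0,0,-30,0],[0.5,0,0,-60,0],[0.5,25,0,-75,0],[0.5,60,0,-75,0],[0.5,95,0,-75,0],[0.5,110,0,-75,0],[0.5,110,0,-75,0],[0.5,110,0,-75,0],[0.5,110,0,-75,0]]'; python3 - <<'E'
from h import *
np.set_printoptions(precision=4,suppress=True)
from scipy.optimize import least_squares
p=bot.camera("side");save(p,"side2.png",(300,170,460,310),5)
c,u,v=cloud(p);h=p["frame"].astype(int)[v,u]
m=(np.abs(c[:,0]-.587)<.04)&(np.abs(c[:,1]+.4)<.04)
A=m&(h[:,0]>1.35*h[:,2])&(h[:,0]>60)&(c[:,2]>.06);B=m&(c[:,2]>.006)&(c[:,2]<.045)
def fit(q,r):
    f=least_squares(lambda a:np.hypot(*(q[:,:2]-a).T)-r,[.587,-.4],loss="soft_l1",f_scale=.0015);return f.x,np.sqrt(np.mean(f.fun**2)),len(q)
print("plug",c[A].mean(0),c[A].max(0));q=c[B];a,_,_=fit(q,.0225)
for i in range(3): q=q[np.abs(np.hypot(*(q[:,:2]-a).T)-.0225)<.003];a,e,n=fit(q,.0225)
print("cup",a,e,n)
p=bot.camera("top");c,u,v=cloud(p)
g=c[(c[:,0]<.525)&(c[:,0]>.425)&(np.abs(c[:,1]+.39)<.025)&(c[:,2]>.03)&(c[:,2]<.048)]
print(len(g),cv2.fitLine(g[:,:2].astype(np.float32),cv2.DIST_HUBER,0,.01,.01).ravel(),g.min(0),g.max(0))
go((.5870-.110*.992,-.4+.110*.128,.036),172.65)
E
```

```text
time_s: 8.95
tcp_pos: [0.4806, -0.3859, 0.166]
tcp_rot: [-0.001, 0.062, 0.998, 0.0]
contact_force: [0.8, -0.1, -0.3]
grip_width: 0.0427
grasp_force: 0.0
plug [ 0.5835 -0.4083  0.0813] [ 0.5973 -0.3935  0.0906]
cup [ 0.5887 -0.4003] 0.0010197265848978893 405
300 [ 0.9931 -0.117   0.4545 -0.3828] [ 0.4253 -0.3962  0.0301] [ 0.4856 -0.3694  0.0469]
tcp [ 0.48   -0.3861  0.1664] yaw 172.79 tilt z [-0.0009  0.0003 -1.    ] -> d [  2.   -0.1 130.4] roll 0.002 F [ 0.  -0.1  1.2] t 9.1
```

View pics/side2.png

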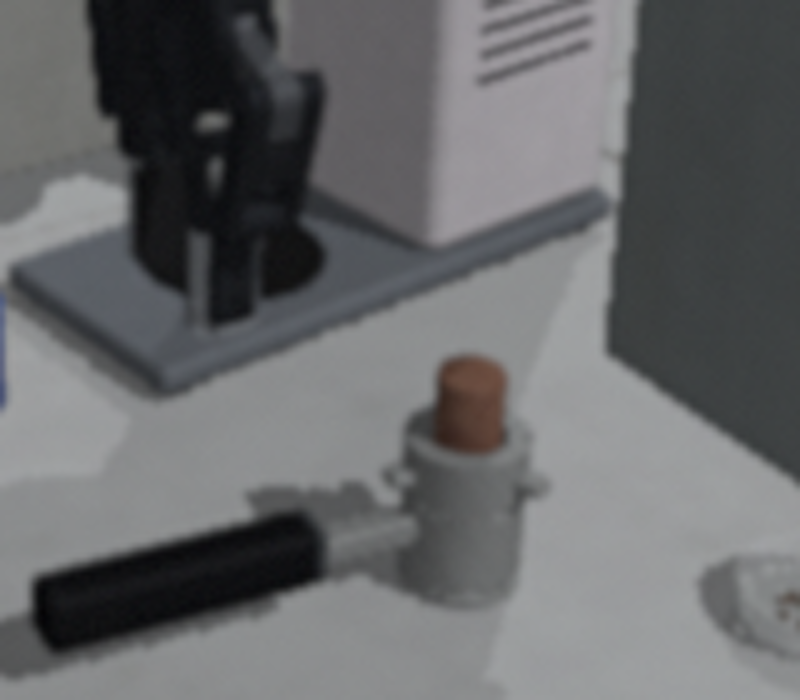

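```bash
python3 -m inch '[[0.5,-3,0,30,0],[0.5,-3,0,70,0],[0.5,-3,0,105,0],[0.5,-3,0,125,0],[0.5,-3,0,130,0],[0.5,-3,0,130,0],[0.5,-3,0,130,0],[0.1,-3,0,130,0],[0.1,-3,0,130,0],[0.1,-3,0,130,0]]'; python3 -m inch '[[0.1,0,0,0,0],[0.1,0,0,0,0]]';python3 -c "
from h import *
go((.4833,-.3866,.036),172.65)"
```

```text
time_s: 10.05
tcp_pos: [0.4825, -0.3871, 0.0387]
tcp_rot: [0.001, 0.063, 0.998, -0.001]
contact_force: [-0.3, 1.2, 2.9]
grip_width: 0.0211
grasp_force: 60.0
time_s: 10.25
tcp_pos: [0.4823, -0.3871, 0.0385]
tcp_rot: [0.001, 0.063, 0.998, -0.001]
contact_force: [-0.9, -0.2, 5.9]
grip_width: 0.0208
grasp_force: 60.4
tcp [ 0.4823 -0.3871  0.0385] yaw 172.74 tilt z [ 0.0021 -0.0012 -1.    ] -> d [-0.9  0.6  2.5] roll 0.002 F [-0.9 -0.2  5.9] t 10.2
```

```bash
python3 -m inch '[[0.1,0,0,-4,0],[0.1,0,0,-12,0],[0.1,0,0,-25,0],[0.1,0,0,-40,0],[0.1,0,0,-52,0],[0.1,0,0,-58,0],[0.1,0,0,-60,0],[0.1,0,0,-60,0]]'; python3 - <<'E'
from h import *
np.set_printoptions(precision=4,suppress=True)
p=bot.camera("side");save(p,"side3.png");c,u,v=cloud(p);h=p["frame"].astype(int)[v,u]
m=(c[:,0]>.4)&(c[:,0]<.7)&(c[:,1]>-.14)&(c[:,1]<0)&(c[:,2]>.06)
q=c[m];print("box side",len(q),np.percentile(q,[0,1,5,50,99],axis=0))
m=(np.abs(c[:,0]-.587)<.05)&(np.abs(c[:,1]+.4)<.05)&(c[:,2]>.05)&(c[:,2]<.16);q=c[m];hh=h[m]
pl=q[(hh[:,0]>1.35*hh[:,2])&(hh[:,0]>60)];print("plug top",pl.max(0),pl.mean(0),"bottom z",np.percentile(q[:,2],[1,3]))
g=c[(c[:,0]>.42)&(c[:,0]<.53)&(np.abs(c[:,1]+.39)<.03)&(c[:,2]>.06)&(c[:,2]<.115)]
for x in np.arange(.42,.53,.015):
    k=g[np.abs(g[:,0]-x)<.004]
    if len(k)>4: print(round(x,3),"z max/min",np.percentile(k[:,2],[2,98]))
p=bot.camera("top");c,u,v=cloud(p)
m=(c[:,0]>.4)&(c[:,0]<.7)&(c[:,1]>-.14)&(c[:,1]<0)&(c[:,2]>.06)&(c[:,2]<.24);q=c[m];print("box top",len(q),np.percentile(q,[0,1,5,50,99],axis=0))
go((.6283-.105*.9945,-.1795+.105*.1045,.0985),174)
E
```

```text
time_s: 11.05
tcp_pos: [0.4814, -0.3866, 0.0973]
tcp_rot: [-0.0, 0.064, 0.998, 0.0]
contact_force: [0.3, -0.7, -4.5]
grip_width: 0.0207
grasp_force: 59.2
box side 3236 [[ 0.4878 -0.0656  0.0601]
 [ 0.4913 -0.0635  0.0618]
 [ 0.5038 -0.0624  0.0683]
 [ 0.5451 -0.0589  0.1374]
 [ 0.6129 -0.0024  0.1939]]
plug top [ 0.5962 -0.3938  0.1478] [ 0.5829 -0.4088  0.138 ] bottom z [0.0595 0.0621]
0.42 z max/min [0.0823 0.1001]
0.435 z max/min [0.0796 0.1025]
0.45 z max/min [0.0801 0.1028]
0.465 z max/min [0.079  0.1104]
0.48 z max/min [0.0743 0.1135]
0.495 z max/min [0.0801 0.1092]
0.51 z max/min [0.0797 0.1   ]
0.525 z max/min [0.0801 0.1006]
box top 5043 [[ 0.4874 -0.1391  0.0601]
 [ 0.4946 -0.1253  0.0657]
 [ 0.5035 -0.0603  0.0833]
 [ 0.5923 -0.0419  0.1914]
 [ 0.6979 -0.0009  0.2112]]
tcp [ 0.4811 -0.3865  0.0966] yaw 172.7 tilt z [-0.0014  0.0008 -1.    ] -> d [-14.7 221.6  -1.8] roll -0.023 F [ 0.5 -0.2 -3.8] t 11.2
```

View pics/side3.png

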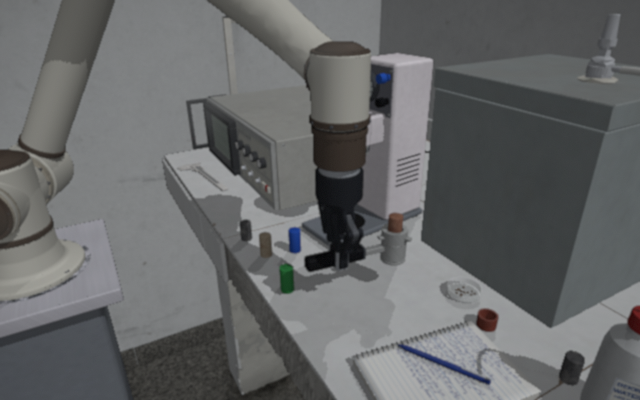

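```bash
python3 -m inch '[[0.1,-1,6,0,0],[0.1,-2,25,0,0],[0.1,-4,55,0,0],[0.1,-6,90,0,0],[0.1,-8,125,0,0],[0.1,-10,160,0,-0.01],[0.1,-12,190,0,-0.02],[0.1,-13,210,0,-0.023],[0.1,-13.5,219,0,-0.023],[0.1,-13.5,221.6,0,-0.023]]'; python3 -m inch '[[0.1,0,0,0,0],[0.1,0,0,0,0],[0.1,0,0,0,0]]'; python3 - <<'E'
from h import *
np.set_printoptions(precision=4,suppress=True)
from scipy.optimize import least_squares
go((.5227,-.1684,.130),174)
p=bot.camera("side");save(p,"side4.png",(290,90,410,250),4)
c,u,v=cloud(p);h=p["frame"].astype(int)[v,u]
def fit(q,r,tol=.003):
    a=q[:,:2].mean(0)
    for i in range(5):
        f=least_squares(lambda a:np.hypot(*(q[:,:2]-a).T)-r,a,loss="soft_l1",f_scale=.001);a=f.x
        q2=q[np.abs(np.hypot(*(q[:,:2]-a).T)-r)<tol]
    return a,np.sqrt(np.mean(f.fun**2)),len(q2)
m=(np.abs(c[:,0]-.628)<.06)&(np.abs(c[:,1]+.18)<.06)
print("head",fit(c[m&(c[:,2]>.212)&(c[:,2]<.25)&(c[:,0]<.66)],.047))
print("cup",fit(c[m&(c[:,2]>.066)&(c[:,2]<.1)&(c[:,0]>.6)&(c[:,0]<.655)],.0225))
print("bottom",np.sort(c[m&(c[:,2]>.03)&(c[:,2]<.1)][:,2])[:20:4])
E
```

```text
time_s: 12.15
tcp_pos: [0.5232, -0.1676, 0.0971]
tcp_rot: [-0.0, 0.051, 0.999, 0.0]
contact_force: [-0.2, -0.0, -3.4]
grip_width: 0.0212
grasp_force: 59.3
time_s: 12.45
tcp_pos: [0.5229, -0.1695, 0.0972]
tcp_rot: [-0.0, 0.053, 0.999, -0.0]
contact_force: [-0.3, 0.5, -3.6]
grip_width: 0.0208
grasp_force: 59.3
tcp [ 0.5229 -0.1695  0.0972] yaw 173.95 tilt z [-0.0003 -0.     -1.    ] -> d [  0.3   1.1 -32.8] roll -0.001 F [-0.3  0.5 -3.6] t 12.4
head (array([ 0.6287, -0.1796]), np.float64(0.0012239363865813434), 819)
cup (array([ 0.6288, -0.1803]), np.float64(0.0015351188557313497), 274)
bottom [0.0576 0.0594 0.0598 0.0605 0.0607]
```

View pics/side4.png

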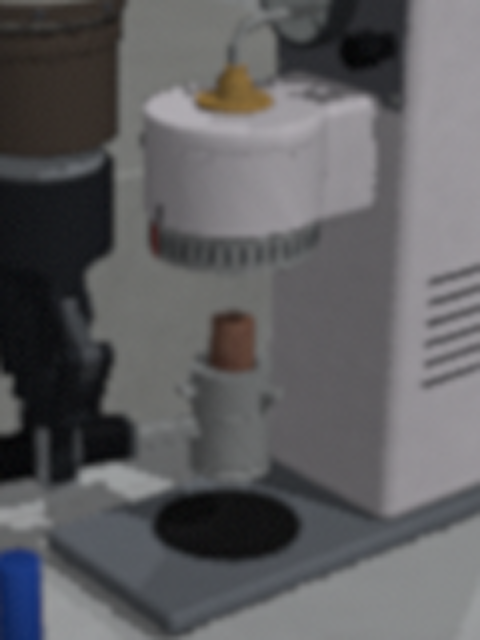

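```bash
python3 -m inch '[[0.1,0,0.5,-4,0],[0.1,0,0.7,-12,0],[0.1,0,0.7,-24,0],[0.1,0,0.7,-36,0],[0.1,0,0.7,-47,0],[0.1,0,0.7,-55,0],[0.1,0,0.7,-60,0],[0.1,0,0.7,-62,0],[0.1,0,0.7,-62,0],[0.1,0,0.7,-62,0]]'; python3 -m inch '[[0.1,0,0,-2,0],[0.1,0,0,-4,0],[0.1,0,0,-6,0],[0.1,0,0,-8,0],[0.1,0,0,-8,0],[0.1,0,0,-8,0]]';python3 -c "
from h import *
go((.5227,-.1684,.130),174)"
```

```text
time_s: 13.5
tcp_pos: [0.5228, -0.1679, 0.1588]
tcp_rot: [-0.001, 0.052, 0.999, 0.0]
contact_force: [0.2, 0.2, -4.1]
grip_width: 0.021
grasp_force: 59.3
time_s: 14.1
tcp_pos: [0.5232, -0.1679, 0.1674]
tcp_rot: [0.0, 0.052, 0.999, 0.0]
contact_force: [0.2, 0.7, -4.6]
grip_width: 0.0213
grasp_force: 59.3
tcp [ 0.5232 -0.1679  0.1674] yaw 174.02 tilt z [ 2.e-04  1.e-04 -1.e+00] -> d [ 0.5 -0.5 37.4] roll 0.0 F [ 0.2  0.7 -4.6] t 14.1
```

```bash
python3 -m inch '[[0.1,0,0,-1,0],[0.1,0,0,-2,0],[0.1,0,0,-3,0],[0.1,0,0,-4,0],[0.1,0,0,-5,0],[0.1,0,0,-5,0]]';python3 -c "
from h import *
go((.5227,-.1684,.130),174);print(bot.get_state()['ft_torque'])"
```

```text
time_s: 14.7
tcp_pos: [0.5233, -0.168, 0.1725]
tcp_rot: [0.0, 0.052, 0.999, -0.0]
contact_force: [-0.3, 0.0, -3.7]
grip_width: 0.0209
grasp_force: 59.3
tcp [ 0.5233 -0.168   0.1725] yaw 174.03 tilt z [ 4.e-04 -0.e+00 -1.e+00] -> d [ 0.6 -0.5 42.5] roll 0.001 F [-0.3  0.  -3.7] t 14.7
[ 0.02207453  0.35535249 -0.01083517]
```

```bash
python3 -m inch '[[0.1,0,0,-1,0],[0.1,0,0,-2,0],[0.1,0,0,-3,0],[0.1,0,0,-4,0],[0.1,0,0,-4,0]]';python3 -c "
from h import *
go((.5227,-.1684,.130),174);print(bot.get_state()['ft_torque'])"
```

```text
time_s: 15.2
tcp_pos: [0.5233, -0.168, 0.1765]
tcp_rot: [0.0, 0.052, 0.999, -0.0]
contact_force: [0.2, -0.8, -3.7]
grip_width: 0.0211
grasp_force: 59.3
tcp [ 0.5233 -0.168   0.1765] yaw 174.03 tilt z [ 5.e-04 -0.e+00 -1.e+00] -> d [ 0.6 -0.5 46.5] roll 0.001 F [ 0.2 -0.8 -3.7] t 15.2
[ 0.07519973  0.25009575 -0.03401327]
```

```bash
python3 -m inch '[[0.1,0,0,-1,0],[0.1,0,0,-2,0],[0.1,0,0,-3,0],[0.1,0,0,-4,0],[0.1,0,0,-4,0]]';python3 -m inch '[[0.1,0,0,-1,0],[0.1,0,0,-2,0],[0.1,0,0,-3,0],[0.1,0,0,-4,0],[0.1,0,0,-4,0]]';python3 -c "
from h import *
go((.5227,-.1684,.130),174);print(bot.get_state()['ft_torque'])"
```

```text
time_s: 15.7
tcp_pos: [0.523, -0.1679, 0.1799]
tcp_rot: [-0.0, 0.052, 0.999, 0.0]
contact_force: [1.8, -0.3, -5.5]
grip_width: 0.021
grasp_force: 58.9
time_s: 16.2
tcp_pos: [0.5223, -0.1678, 0.184]
tcp_rot: [-0.001, 0.052, 0.999, 0.0]
contact_force: [-0.9, 0.5, -7.3]
grip_width: 0.0209
grasp_force: 58.9
tcp [ 0.5223 -0.1678  0.184 ] yaw 174.02 tilt z [-2.1e-03  5.0e-04 -1.0e+00] -> d [-0.6 -0.6 54. ] roll 0.0 F [-0.9  0.5 -7.3] t 16.2
[ 0.24153303  0.95417454 -0.01712662]
```

```bash
cat > tilt.py <<'E'
from h import *
np.set_printoptions(precision=4,suppress=True)
def tilt(name=None):
    p=bot.camera("side")
    if name: save(p,name,(290,90,410,250),4)
    c,u,v=cloud(p);A=np.array([.6285,-.1797])
    m=(np.hypot(*(c[:,:2]-A).T)<.026)&(c[:,2]>.06)&(c[:,2]<.183)&(np.hypot(*(c[:,:2]-A).T)>.018)
    q=c[m];bz=[]
    for uu in np.unique(u[m]):
        k=q[u[m]==uu]
        if len(k)>5: i=k[:,2].argmin();bz.append(k[i])
    bz=np.array(bz);print("bottom edge z:",bz[:,2].round(4));
    w=q[(q[:,2]>.145)&(q[:,2]<.18)];print("wall n",len(w))
    # axis tilt: fit cylinder r=.0225, axis (x0,y0)+z*(tx,ty)
    from scipy.optimize import least_squares
    k=q[(q[:,2]>.14)&(q[:,2]<.178)]
    if len(k)>30:
        f=least_squares(lambda a:np.hypot(k[:,0]-a[0]-(k[:,2]-.16)*a[2],k[:,1]-a[1]-(k[:,2]-.16)*a[3])-.0225,[*A,0,0],loss="soft_l1",f_scale=.001);print("cyl",f.x)
    go((.5227,-.1684,.130),174,None);print(bot.get_state()["ft_torque"])
E
python3 -c "
from tilt import *
for i in range(3): tilt()"
```

```text
bottom edge z: [0.1422 0.1435 0.1428 0.1441 0.144  0.1416 0.1428 0.1428 0.143  0.1427
 0.1423 0.1432 0.1433 0.1429 0.1419 0.1422 0.1405 0.1424 0.1413 0.143
 0.1524]
wall n 291
cyl [ 0.6277 -0.1785  0.0236 -0.0155]
tcp [ 0.5223 -0.1678  0.184 ] yaw 174.02 tilt z [-0.0021  0.0005 -1.    ] -> d [-0.6 -0.6 54. ] roll 0.0 F [-0.9  1.1 -6.6] t 16.2
[0.3153 0.9884 0.0304]
bottom edge z: [0.1419 0.1441 0.1413 0.1435 0.1467 0.1424 0.1431 0.142  0.1431 0.144
 0.1436 0.1435 0.1433 0.1425 0.1419 0.1446 0.1421 0.1421 0.1419 0.1419
 0.1521]
wall n 290
cyl [ 0.6276 -0.1785  0.0237  0.0011]
tcp [ 0.5224 -0.1678  0.184 ] yaw 174.03 tilt z [-0.002   0.0004 -1.    ] -> d [-0.5 -0.6 54. ] roll 0.0 F [-1.7  1.  -7.7] t 16.3
[0.3816 1.0716 0.0453]
bottom edge z: [0.1431 0.1452 0.1431 0.1429 0.1435 0.143  0.1431 0.1438 0.1435 0.1441
 0.1433 0.1433 0.1433 0.1421 0.1431 0.1424 0.1417 0.1421 0.1419 0.1434
 0.1521]
wall n 290
cyl [ 0.6277 -0.1785  0.0312 -0.0073]
tcp [ 0.5224 -0.1678  0.184 ] yaw 174.02 tilt z [-0.002   0.0004 -1.    ] -> d [-0.5 -0.6 54. ] roll 0.0 F [-1.8  0.7 -6.3] t 16.4
[0.3125 1.0861 0.0243]
```

```bash
python3 -m inch '[[0.1,0,0,-1,0],[0.1,0,0,-2,0],[0.1,0,0,-2.5,0],[0.1,0,0,-2.5,0]]';python3 -c "
from tilt import *
for i in range(2): tilt()"
```

```text
time_s: 16.75
tcp_pos: [0.5223, -0.1678, 0.1863]
tcp_rot: [-0.001, 0.052, 0.999, 0.0]
contact_force: [-3.0, 2.0, -8.7]
grip_width: 0.0211
grasp_force: 59.0
bottom edge z: [0.1446 0.1468 0.1442 0.145  0.1454 0.1444 0.1442 0.144  0.145  0.1454
 0.1452 0.1458 0.1453 0.1446 0.1448 0.1447 0.1429 0.1445 0.1438 0.1451
 0.1548]
wall n 292
cyl [ 0.6276 -0.1784  0.025  -0.0224]
tcp [ 0.5224 -0.1678  0.1863] yaw 174.02 tilt z [-0.0021  0.0004 -1.    ] -> d [-0.5 -0.5 56.3] roll 0.0 F [-4.3  1.  -8.3] t 16.8
[0.463  1.6091 0.0422]
bottom edge z: [0.1447 0.1475 0.1448 0.1455 0.1465 0.1452 0.1453 0.1447 0.1457 0.1454
 0.1454 0.1456 0.1456 0.1448 0.1456 0.1442 0.1427 0.1463 0.1448 0.1444
 0.1551]
wall n 298
cyl [ 0.6276 -0.1786  0.0265 -0.0063]
tcp [ 0.5225 -0.1679  0.1863] yaw 174.02 tilt z [-0.002   0.0003 -1.    ] -> d [-0.4 -0.5 56.3] roll 0.0 F [-3.   1.1 -8.6] t 16.9
[0.3738 1.6865 0.0523]
```

```bash
python3 -m inch '[[0.1,0.7,0,-1,0],[0.1,0.7,0,-1,0],[0.1,0.6,-4.2,-1,-0.04],[0.1,0.4,-8.5,-1,-0.08],[0.1,-0.1,-12.7,-1,-0.12],[0.1,-0.1,-12.7,-1,-0.12]]';python3 -c "
from tilt import *
for i in range(2): tilt()"
```

```text
time_s: 17.45
tcp_pos: [0.5223, -0.1814, 0.1886]
tcp_rot: [0.001, -0.007, 1.0, -0.0]
contact_force: [-4.6, -0.9, -5.6]
grip_width: 0.0211
grasp_force: 59.1
bottom edge z: [0.1444 0.1478 0.1403 0.144  0.1419 0.1428 0.1433 0.1416 0.1457 0.1444
 0.1418 0.1417 0.1412 0.1417 0.14   0.1412 0.1397 0.1385 0.1387 0.1388
 0.1377 0.1578]
wall n 283
cyl [ 0.6268 -0.1799  0.0706 -0.0028]
tcp [ 0.5223 -0.1813  0.1885] yaw -179.19 tilt z [ 0.0014 -0.0009 -1.    ] -> d [-0.5 12.9 58.5] roll 0.119 F [-3.6 -2.1 -5.4] t 17.5
[-0.4629  1.4091 -0.2318]
bottom edge z: [0.1459 0.144  0.1406 0.1416 0.1452 0.1431 0.14   0.1405 0.1417 0.1445
 0.1424 0.1411 0.1418 0.1397 0.1405 0.1409 0.1415 0.14   0.1381 0.1396
 0.139  0.1572]
wall n 285
cyl [ 0.6268 -0.1798  0.0813 -0.0153]
tcp [ 0.5224 -0.1812  0.1885] yaw -179.19 tilt z [ 0.0015 -0.0009 -1.    ] -> d [-0.4 12.8 58.5] roll 0.119 F [-2.9 -1.1 -6. ] t 17.6
[-0.5761  1.3785 -0.2925]
```

```bash
python3 -m inch '[[0.1,0,4.3,0,0.04],[0.1,-0.2,8.6,0.5,0.08],[0.1,-0.6,12.8,1,0.119],[0.1,-0.6,12.8,3,0.119],[0.1,-0.6,12.8,6,0.119],[0.1,-0.6,12.8,9,0.119],[0.1,-0.6,12.8,9,0.119]]';python3 -c "
from tilt import *
tilt()"
```

```text
time_s: 18.25
tcp_pos: [0.5234, -0.168, 0.1798]
tcp_rot: [0.002, 0.051, 0.999, -0.0]
contact_force: [-2.4, -0.6, -2.5]
grip_width: 0.0208
grasp_force: 59.7
bottom edge z: [0.1323 0.1342 0.1335 0.1341 0.133  0.1338 0.1335 0.1335 0.1317 0.1302
 0.1315 0.1319 0.1323 0.1319 0.1317 0.1311 0.1298 0.1328 0.1313 0.1319
 0.1376 0.1551]
wall n 295
cyl [ 0.6279 -0.1788  0.0875 -0.0228]
tcp [ 0.5234 -0.1681  0.1797] yaw 174.11 tilt z [ 0.003  -0.0006 -1.    ] -> d [ 0.8 -0.4 49.7] roll 0.002 F [-1.9 -0.4 -3. ] t 18.3
[-0.2297  0.9572 -0.1094]
```

```bash
python3 -m inch '[[0.1,0,0,4,0],[0.1,0,0,10,0],[0.1,0,0,20,0],[0.1,0,0,32,0],[0.1,0,0,48,0],[0.1,0,0,65,0],[0.1,0,0,82,0],[0.1,0,0,97,0],[0.1,0,0,106,0],[0.1,0,0,109,0]]';python3 -m inch '[[0.1,0,0,2,0],[0.1,0,0,4,0],[0.1,0,0,6,0],[0.1,0,0,6,0]]';python3 -m inch '[[0.1,0,0,2,0],[0.1,0,0,4,0],[0.1,0,0,6,0],[0.1,0,0,6,0]]';python3 -c "
from h import *
go((.5227,-.1684,.0565),174)"
```

```text
time_s: 19.3
tcp_pos: [0.5216, -0.1678, 0.069]
tcp_rot: [-0.001, 0.051, 0.999, -0.0]
contact_force: [-6.4, 1.8, 6.1]
grip_width: 0.021
grasp_force: 60.7
time_s: 19.7
tcp_pos: [0.5226, -0.168, 0.0653]
tcp_rot: [0.001, 0.051, 0.999, -0.0]
contact_force: [-5.2, 0.8, 5.2]
grip_width: 0.0212
grasp_force: 60.7
time_s: 20.1
tcp_pos: [0.5227, -0.168, 0.0593]
tcp_rot: [0.001, 0.051, 0.999, -0.0]
contact_force: [-6.1, 0.2, 6.1]
grip_width: 0.0214
grasp_force: 60.8
tcp [ 0.5227 -0.168   0.0593] yaw 174.11 tilt z [ 2.e-03 -4.e-04 -1.e+00] -> d [-0.  -0.4  2.8] roll 0.002 F [-6.1  0.2  6.1] t 20.1
```

```bash
python3 -m inch '[[0.1,0,0,1,0],[0.1,0,0,2,0],[0.15,0,0,2,0],[0.25,0,0,2,0],[0.4,0,0,2,0],[0.45,0,0,2,0],[0.45,0,0,2,0],[0.45,0,0,2,0]]';python3 - <<'E'
from h import *
np.set_printoptions(precision=4,suppress=True)
from scipy.optimize import least_squares
go((.5227,-.1684,.0565),174)
p=bot.camera("side");save(p,"side5.png",(270,90,420,270),4)
c,u,v=cloud(p);h=p["frame"].astype(int)[v,u]
def fit(q,r,tol=.003):
    a=q[:,:2].mean(0)
    for i in range(5):
        f=least_squares(lambda a:np.hypot(*(q[:,:2]-a).T)-r,a,loss="soft_l1",f_scale=.001);a=f.x
        q=q[np.abs(np.hypot(*(q[:,:2]-a).T)-r)<tol]
    return a,np.sqrt(np.mean(f.fun**2)),len(q)
m=(np.abs(c[:,0]-.628)<.06)&(np.abs(c[:,1]+.18)<.06)
print("head",fit(c[m&(c[:,2]>.212)&(c[:,2]<.25)&(c[:,0]<.66)],.047))
for a,b in ((.025,.045),(.045,.062)): print("cup",fit(c[m&(c[:,2]>a)&(c[:,2]<b)&(c[:,0]>.6)&(c[:,0]<.655)],.0225))
g=c[(c[:,0]>.44)&(c[:,0]<.5)&(np.abs(c[:,1]+.165)<.03)&(c[:,2]>.03)&(c[:,2]<.07)]
print("handle",g.mean(0),np.percentile(g,[2,98],axis=0))
E
```

```text
time_s: 20.9
tcp_pos: [0.5229, -0.1678, 0.0559]
tcp_rot: [0.0, 0.051, 0.999, -0.0]
contact_force: [0.3, -0.2, 0.7]
grip_width: 0.0382
grasp_force: 0.0
tcp [ 0.5229 -0.1678  0.0559] yaw 174.1 tilt z [ 0.0009 -0.0002 -1.    ] -> d [ 0.2 -0.6 -0.6] roll 0.002 F [ 0.3 -0.2  0.7] t 20.9
head (array([ 0.6286, -0.1799]), np.float64(0.0011496272594262687), 819)
cup (array([ 0.6284, -0.1788]), np.float64(0.0011918414044762037), 143)
cup (array([ 0.6285, -0.1793]), np.float64(0.0010950758767171473), 129)
handle [ 0.48   -0.1715  0.0534] [[ 0.4627 -0.1782  0.0406]
 [ 0.4994 -0.1578  0.062 ]]
```

View pics/side5.png

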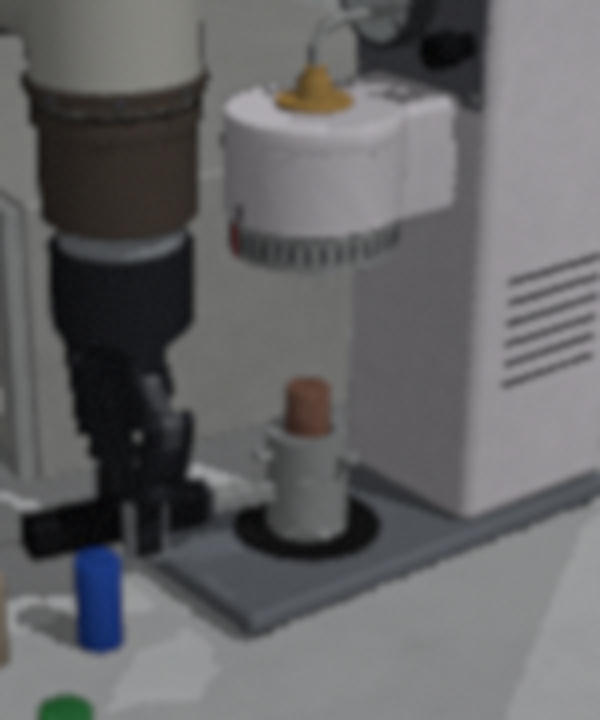

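```bash
python3 -m inch '[[0.45,-4,0,1,0],[0.45,-9.5,0,2,0],[0.45,-9.5,0,2,0],[0.45,-9.5,0,2,0],[0.1,-9.5,0,2,0],[0.1,-9.5,0,2,0],[0.1,-9.5,0,2,0],[0.1,-9.5,0,2,0]]'; python3 -m inch '[[0.1,0,0,-4,0],[0.1,0,-0.3,-14,0],[0.1,0,-0.6,-28,0],[0.1,0,-0.6,-45,0],[0.1,0,-0.6,-62,0],[0.1,0,-0.6,-78,0],[0.1,0,-0.6,-92,0],[0.1,0,-0.6,-102,0],[0.1,0,-0.6,-108,0],[0.1,0,-0.6,-110,0]]'; python3 -m inch '[[0.1,0,0,0,0],[0.1,0,0,0,0],[0.1,0,0,0,0]]';python3 -c "
from tilt import *
tilt()"
```

```text
time_s: 21.75
tcp_pos: [0.5317, -0.1688, 0.0539]
tcp_rot: [-0.0, 0.052, 0.999, 0.0]
contact_force: [0.0, 0.0, 0.1]
grip_width: 0.021
grasp_force: 61.0
time_s: 22.75
tcp_pos: [0.5317, -0.1693, 0.1643]
tcp_rot: [0.0, 0.052, 0.999, 0.0]
contact_force: [1.3, -1.1, -4.0]
grip_width: 0.0214
grasp_force: 60.5
time_s: 23.05
tcp_pos: [0.5314, -0.1693, 0.1631]
tcp_rot: [-0.001, 0.052, 0.999, 0.0]
contact_force: [-0.5, -0.1, -3.0]
grip_width: 0.0213
grasp_force: 60.5
bottom edge z: [0.1305 0.1297 0.127  0.1297 0.1307 0.1272 0.1282 0.1291 0.1297 0.1282
 0.1308 0.129  0.1289 0.1298 0.1293 0.1286 0.1304 0.1305 0.1281 0.1292
 0.1289]
wall n 291
cyl [ 0.628  -0.1793 -0.0288 -0.0196]
tcp [ 0.5315 -0.1693  0.1631] yaw 174.08 tilt z [-0.0014  0.0001 -1.    ] -> d [ 8.8  0.  33.2] roll 0.001 F [-0.8 -0.3 -3. ] t 23.1
[ 0.0268  0.2614 -0.0203]
```

```bash
python3 -m inch '[[0.1,0,0,-2,0],[0.1,0,0,-4,0],[0.1,0,0,-6,0],[0.1,0,0,-8,0],[0.1,0,0,-10,0],[0.1,0,0,-11,0],[0.1,0,0,-11,0]]'; python3 -m inch '[[0.1,0,0,-1,0],[0.1,0,0,-2,0],[0.1,0,0,-3,0],[0.1,0,0,-4,0],[0.1,0,0,-5,0],[0.1,0,0,-6,0],[0.1,0,0,-6,0]]';python3 -c "
from tilt import *
tilt();tilt()"
```

```text
time_s: 23.8
tcp_pos: [0.5318, -0.1694, 0.175]
tcp_rot: [0.0, 0.052, 0.999, 0.0]
contact_force: [0.2, 0.3, -3.4]
grip_width: 0.0212
grasp_force: 60.5
time_s: 24.5
tcp_pos: [0.5314, -0.1693, 0.1804]
tcp_rot: [-0.001, 0.052, 0.999, 0.0]
contact_force: [2.1, -0.4, -9.5]
grip_width: 0.0211
grasp_force: 59.7
bottom edge z: [0.1468 0.1459 0.1471 0.1451 0.1456 0.146  0.1448 0.145  0.1449 0.1449
 0.1447 0.1448 0.1458 0.1459 0.1455 0.1458 0.1476 0.1449 0.1448 0.1441
 0.1452]
wall n 292
cyl [ 0.6281 -0.1791 -0.003  -0.026 ]
tcp [ 0.5314 -0.1693  0.1804] yaw 174.08 tilt z [-0.0012  0.0003 -1.    ] -> d [ 8.7 -0.  50.4] roll 0.001 F [ 0.7 -0.1 -9. ] t 24.6
[ 0.0382  0.4096 -0.022 ]
bottom edge z: [0.1456 0.1467 0.1474 0.1461 0.1477 0.1467 0.145  0.1449 0.1461 0.1455
 0.146  0.1451 0.1458 0.1448 0.1432 0.1477 0.1457 0.1444 0.1454 0.145
 0.1464]
wall n 294
cyl [ 0.6278 -0.1791  0.0151 -0.0081]
tcp [ 0.5314 -0.1693  0.1804] yaw 174.08 tilt z [-0.0012  0.0003 -1.    ] -> d [ 8.6 -0.  50.4] roll 0.001 F [ 1.9 -1.2 -9.1] t 24.6
[-0.0108  0.4406 -0.0138]
```

```bash
python3 -m inch '[[0.1,0,0,-0.8,0],[0.1,0,0,-1.3,0],[0.1,0,0,-1.3,0],[0.1,0,-2,-1.3,-0.02],[0.1,-0.1,-3.9,-1.3,-0.04],[0.1,-0.2,-5.8,-1.3,-0.06],[0.1,-0.3,-7.8,-1.3,-0.08],[0.1,-0.3,-7.8,-1.3,-0.08]]';python3 -c "
from tilt import *
tilt()"
```

```text
time_s: 25.4
tcp_pos: [0.5313, -0.1772, 0.1821]
tcp_rot: [-0.0, 0.011, 1.0, 0.0]
contact_force: [-2.9, 3.2, -8.3]
grip_width: 0.0208
grasp_force: 59.6
bottom edge z: [0.1449 0.1439 0.1448 0.1467 0.1437 0.1449 0.1444 0.1459 0.146  0.1436
 0.1432 0.1418 0.1433 0.1464 0.1444 0.1448 0.1443 0.1434 0.1447 0.1422
 0.1513]
wall n 291
cyl [ 0.6279 -0.179   0.0204 -0.0134]
tcp [ 0.5313 -0.1771  0.182 ] yaw 178.68 tilt z [-0.0002  0.0001 -1.    ] -> d [ 8.7  8.5 52. ] roll 0.082 F [-0.8  2.8 -7.8] t 25.4
[0.5345 1.1194 0.1425]
```

```bash
python3 -m inch '[[0.1,0,0,-0.7,0],[0.1,0,0,-1.5,0],[0.1,0,0,-1.5,0],[0.1,0,0,-1.5,0]]';python3 -c "
from tilt import *
tilt();tilt()"
```

```text
time_s: 25.85
tcp_pos: [0.5312, -0.1771, 0.1835]
tcp_rot: [-0.0, 0.012, 1.0, 0.0]
contact_force: [-2.1, 2.0, -8.8]
grip_width: 0.0215
grasp_force: 59.5
bottom edge z: [0.1474 0.1464 0.145  0.1468 0.1472 0.1473 0.1454 0.1456 0.1456 0.1455
 0.1461 0.1447 0.1457 0.1451 0.1448 0.144  0.145  0.144  0.1441 0.144
 0.1549]
wall n 288
cyl [ 0.6274 -0.1789  0.021  -0.0259]
tcp [ 0.5312 -0.1771  0.1835] yaw 178.67 tilt z [-0.0002  0.     -1.    ] -> d [ 8.7  8.5 53.5] roll 0.082 F [-2.   1.2 -9.3] t 25.9
[0.3939 1.1475 0.1535]
bottom edge z: [0.1474 0.1472 0.146  0.145  0.1465 0.1472 0.1458 0.1462 0.146  0.1459
 0.1461 0.146  0.1461 0.1459 0.1457 0.1447 0.1471 0.1455 0.1454 0.1451
 0.155 ]
wall n 297
cyl [ 0.6274 -0.1791  0.0174  0.0111]
tcp [ 0.5312 -0.1771  0.1835] yaw 178.67 tilt z [-0.0002  0.     -1.    ] -> d [ 8.7  8.5 53.5] roll 0.082 F [-1.1  1.6 -9.6] t 25.9
[0.3905 1.1211 0.1349]
```

```bash
python3 -m inch '[[0.1,0,0,-0.7,0],[0.1,0,0,-1.3,0],[0.1,0,0,-1.3,0],[0.1,0,-2,-1.5,-0.02],[0.1,-0.1,-3.9,-1.7,-0.04],[0.1,-0.2,-5.8,-1.9,-0.06],[0.1,-0.3,-7.8,-2.1,-0.08],[0.1,-0.3,-7.8,-2.1,-0.08]]';python3 -c "
from tilt import *
tilt()"
```

```text
time_s: 26.75
tcp_pos: [0.5309, -0.1852, 0.1855]
tcp_rot: [-0.001, -0.028, 1.0, 0.0]
contact_force: [-2.6, 0.4, -8.0]
grip_width: 0.0213
grasp_force: 59.4
bottom edge z: [0.1466 0.1453 0.1439 0.1479 0.1474 0.1457 0.144  0.146  0.1451 0.1441
 0.1437 0.1456 0.1479 0.1437 0.1427 0.1427 0.144  0.1436 0.1426 0.1422
 0.1593]
wall n 268
cyl [ 0.6264 -0.1799  0.0659 -0.0009]
tcp [ 0.5309 -0.1852  0.1855] yaw -176.8 tilt z [-0.001   0.0002 -1.    ] -> d [ 7.2 17.2 55.6] roll 0.161 F [-3.4 -0.1 -9.3] t 26.8
[-0.0011  1.6782 -0.3471]
```

```bash
python3 -m inch '[[0.1,0,3.9,0,0.04],[0.1,-0.3,7.8,0,0.08],[0.1,-0.9,13.5,1,0.14],[0.1,-0.9,13.5,4,0.14],[0.1,-0.9,13.5,9,0.14],[0.1,-0.9,13.5,18,0.14],[0.1,-0.9,13.5,30,0.14],[0.1,-0.9,13.5,44,0.14],[0.1,-0.9,13.5,60,0.14],[0.1,-0.9,13.5,76,0.14]]';python3 -m inch '[[0.1,0,0,15,0],[0.1,0,0,28,0],[0.1,0,0,38,0],[0.1,0,0,44,0],[0.1,0,0,48,0],[0.1,0,0,50,0],[0.1,0,0,52,0],[0.1,0,0,54,0],[0.1,0,0,55.5,0],[0.1,0,0,55.5,0]]';python3 -c "
from h import *
go((.5285,-.1695,.0535),175)"
```

```text
time_s: 27.8
tcp_pos: [0.5335, -0.1715, 0.1094]
tcp_rot: [0.002, 0.041, 0.999, -0.0]
contact_force: [-0.1, -0.3, -3.1]
grip_width: 0.0214
grasp_force: 60.0
time_s: 28.8
tcp_pos: [0.5318, -0.1717, 0.0561]
tcp_rot: [0.001, 0.041, 0.999, -0.0]
contact_force: [-6.4, 1.4, 5.5]
grip_width: 0.0211
grasp_force: 61.4
tcp [ 0.5318 -0.1717  0.0561] yaw 175.26 tilt z [ 2.1e-03 -4.0e-04 -1.0e+00] -> d [3.4 1.9 2.5] roll 0.004 F [-6.4  1.4  5.5] t 28.8
```

```bash
python3 -m inch '[[0.1,0,0,1.5,0],[0.1,0,0,2,0],[0.25,0,0,2,0],[0.4,0,0,2,0],[0.45,0,0,2,0],[0.45,0,0,2,0],[0.45,-4,0,2.5,0],[0.45,-4,0,2.5,0],[0.45,-4,0,2.5,0]]';python3 - <<'E'
from h import *
np.set_printoptions(precision=4,suppress=True)
from scipy.optimize import least_squares
p=bot.camera("side");c,u,v=cloud(p)
def fit(q,r,tol=.003):
    a=q[:,:2].mean(0)
    for i in range(5):
        f=least_squares(lambda a:np.hypot(*(q[:,:2]-a).T)-r,a,loss="soft_l1",f_scale=.001);a=f.x
        q=q[np.abs(np.hypot(*(q[:,:2]-a).T)-r)<tol]
    return a,np.sqrt(np.mean(f.fun**2)),len(q)
m=(np.abs(c[:,0]-.628)<.06)&(np.abs(c[:,1]+.18)<.06)
print("head",fit(c[m&(c[:,2]>.212)&(c[:,2]<.25)&(c[:,0]<.66)],.047))
for a,b in ((.025,.062),): print("cup",fit(c[m&(c[:,2]>a)&(c[:,2]<b)&(c[:,0]>.6)&(c[:,0]<.655)],.0225))
go((.535,-.1695,.0535),175)
E
```

```text
time_s: 29.7
tcp_pos: [0.5358, -0.1717, 0.0515]
tcp_rot: [0.0, 0.042, 0.999, -0.0]
contact_force: [0.3, -0.6, 0.6]
grip_width: 0.0387
grasp_force: 0.0
head (array([ 0.6286, -0.1797]), np.float64(0.001179902302269649), 797)
cup (array([ 0.6284, -0.1795]), np.float64(0.0011484323507980334), 283)
tcp [ 0.5356 -0.1717  0.0515] yaw 175.24 tilt z [-0.0001 -0.     -1.    ] -> d [ 0.8  2.2 -2. ] roll 0.004 F [0.5 0.4 0.2] t 29.8
```

```bash
python3 -m inch '[[0.45,0,0,-1.5,0],[0.45,0,0,-1.5,0],[0.1,0,0,-1.5,0],[0.1,0,0,-1.5,0],[0.1,0,0,-1.5,0],[0.1,0,0,-1.5,0]]'; python3 -m inch '[[0.1,0,0,-4,0],[0.1,0,0,-14,0],[0.1,0,0,-28,0],[0.1,0,0,-45,0],[0.1,0,0,-62,0],[0.1,0,0,-78,0],[0.1,0,0,-92,0],[0.1,0,0,-102,0],[0.1,0,0,-108,0],[0.1,0,0,-110,0]]'; python3 -m inch '[[0.1,0,0,-2,0],[0.1,0,0,-4,0],[0.1,0,0,-6,0],[0.1,0,0,-8,0],[0.1,0,0,-9,0],[0.1,0,0,-9,0],[0.1,0,0,-9,0]]';python3 -c "
from tilt import *
tilt()"
```

```text
time_s: 30.35
tcp_pos: [0.5355, -0.1718, 0.0534]
tcp_rot: [0.0, 0.042, 0.999, -0.0]
contact_force: [-1.5, 0.9, 1.3]
grip_width: 0.0213
grasp_force: 61.1
time_s: 31.35
tcp_pos: [0.5354, -0.1717, 0.1637]
tcp_rot: [0.0, 0.042, 0.999, 0.0]
contact_force: [0.5, -0.2, -4.4]
grip_width: 0.0214
grasp_force: 60.4
time_s: 32.05
tcp_pos: [0.5354, -0.1717, 0.1721]
tcp_rot: [-0.0, 0.042, 0.999, 0.0]
contact_force: [0.3, 0.4, -3.8]
grip_width: 0.0211
grasp_force: 60.4
bottom edge z: [0.1386 0.1376 0.1397 0.138  0.1391 0.1408 0.1377 0.1386 0.1378 0.1383
 0.1383 0.1392 0.1392 0.1387 0.1372 0.1374 0.14   0.1386 0.1383 0.14
 0.1397]
wall n 295
cyl [ 0.6281 -0.1795 -0.0005 -0.0063]
tcp [ 0.5354 -0.1717  0.1721] yaw 175.23 tilt z [-0.0003  0.0001 -1.    ] -> d [12.9  2.3 42.1] roll 0.021 F [ 0.8  0.6 -3.5] t 32.1
[-0.0205  0.3418  0.0129]
```

```bash
python3 -m inch '[[0.1,0,0,-1.5,0],[0.1,0,0,-3,0],[0.1,0,0,-4.5,0],[0.1,0,0,-6,0],[0.1,0,0,-7,0],[0.1,0,0,-8,0],[0.1,0,0,-8,0]]';python3 -c "
from tilt import *
tilt()"; python3 -m inch '[[0.1,0,0,-0.7,0],[0.1,0,0,-1.2,0],[0.1,0,0,-1.2,0]]';python3 -c "
from tilt import *
tilt()"
```

```text
time_s: 32.8
tcp_pos: [0.5351, -0.1717, 0.1797]
tcp_rot: [-0.001, 0.042, 0.999, 0.0]
contact_force: [1.0, -0.4, -9.6]
grip_width: 0.021
grasp_force: 59.8
bottom edge z: [0.1458 0.146  0.1459 0.145  0.1461 0.1478 0.1451 0.1462 0.1455 0.1459
 0.1455 0.1454 0.1451 0.145  0.1441 0.1438 0.1468 0.1454 0.1438 0.1461
 0.1463]
wall n 293
cyl [ 0.628  -0.1791  0.0048 -0.0306]
tcp [ 0.5352 -0.1717  0.1797] yaw 175.22 tilt z [-0.0011  0.0003 -1.    ] -> d [12.6  2.2 49.8] roll 0.021 F [ 1.7  0.1 -8.7] t 32.9
[-0.1141  0.2794 -0.0661]
time_s: 33.15
tcp_pos: [0.5352, -0.1717, 0.1811]
tcp_rot: [-0.0, 0.042, 0.999, 0.0]
contact_force: [1.3, 0.1, -10.6]
grip_width: 0.0213
grasp_force: 59.7
bottom edge z: [0.1468 0.1485 0.1471 0.1479 0.1457 0.1475 0.1476 0.1489 0.1489 0.1479
 0.1475 0.1478 0.1482 0.1485 0.1472 0.147  0.1461 0.1477 0.147  0.1479
 0.1453]
wall n 283
cyl [ 0.6278 -0.1794  0.002  -0.0323]
tcp [ 0.5352 -0.1717  0.1811] yaw 175.23 tilt z [-0.001   0.0002 -1.    ] -> d [12.6  2.2 51.1] roll 0.021 F [  2.   -0.8 -10.6] t 33.2
[-0.0999  0.3986 -0.0114]
```

```bash
python3 -m inch '[[0.1,0,0,-0.5,0],[0.1,0,-0.9,-0.5,-0.01],[0.1,0,-1.9,-0.5,-0.02],[0.1,0,-2.8,-0.5,-0.03],[0.1,-0.1,-3.7,-0.5,-0.04],[0.1,-0.1,-4.7,-0.5,-0.05],[0.1,-0.2,-5.6,-0.5,-0.06],[0.1,-0.2,-5.6,-0.5,-0.06]]';python3 -c "
from tilt import *
tilt()"
```

```text
time_s: 34.0
tcp_pos: [0.5348, -0.1772, 0.1817]
tcp_rot: [-0.001, 0.011, 1.0, 0.0]
contact_force: [-0.0, 2.1, -10.3]
grip_width: 0.0209
grasp_force: 59.5
bottom edge z: [0.1465 0.149  0.1468 0.1479 0.1472 0.1459 0.147  0.1469 0.1476 0.1482
 0.1473 0.1477 0.1483 0.1475 0.148  0.1466 0.146  0.1472 0.147  0.1468
 0.1481]
wall n 281
cyl [ 0.6278 -0.179  -0.0212 -0.0256]
tcp [ 0.5348 -0.1772  0.1817] yaw 178.68 tilt z [-0.0012  0.0003 -1.    ] -> d [12.2  8.5 51.7] roll 0.082 F [-0.8  2.  -9.2] t 34.0
[0.6177 1.0766 0.1796]
```

```bash
python3 -m inch '[[0.1,0,-0.9,-0.1,-0.01],[0.1,0,-1.9,-0.2,-0.02],[0.1,0,-2.8,-0.3,-0.03],[0.1,-0.1,-3.7,-0.3,-0.04],[0.1,-0.1,-4.7,-0.3,-0.05],[0.1,-0.2,-5.6,-0.3,-0.06],[0.1,-0.2,-6.5,-0.3,-0.07],[0.1,-0.3,-7.4,-0.3,-0.08],[0.1,-0.3,-7.4,-0.3,-0.08]]';python3 -c "
from tilt import *
tilt()"
```

```text
time_s: 34.95
tcp_pos: [0.5354, -0.1849, 0.1822]
tcp_rot: [0.0, -0.028, 1.0, -0.0]
contact_force: [-1.3, 1.9, -11.5]
grip_width: 0.021
grasp_force: 59.4
bottom edge z: [0.1479 0.1469 0.1485 0.1476 0.148  0.1494 0.1468 0.1478 0.147  0.1481
 0.1487 0.1485 0.1472 0.148  0.1467 0.1481 0.1495 0.1481 0.1471 0.1487
 0.1489]
wall n 269
cyl [ 0.6282 -0.1795 -0.0185  0.0042]
tcp [ 0.5354 -0.1849  0.1822] yaw -176.75 tilt z [ 0.0001 -0.0001 -1.    ] -> d [11.7 17.2 52.2] roll 0.161 F [ -0.5   2.  -10.4] t 35.0
[0.3116 1.1288 0.0603]
```

```bash
python3 -m inch '[[0.1,0,-2.3,0,-0.025],[0.1,-0.1,-4.7,0,-0.05],[0.1,-0.3,-7,0,-0.075],[0.1,-0.5,-9.3,0,-0.1],[0.1,-0.7,-11.6,0,-0.125],[0.1,-1,-13.9,0,-0.15],[0.1,-1.4,-16.2,0,-0.175],[0.1,-1.9,-18.5,0,-0.2],[0.1,-1.9,-18.5,0,-0.2]]';python3 -c "
from tilt import *
tilt()"
```

```text
time_s: 35.9
tcp_pos: [0.5387, -0.2034, 0.1824]
tcp_rot: [0.0, -0.128, 0.992, -0.0]
contact_force: [-1.8, 1.7, -8.3]
grip_width: 0.0213
grasp_force: 59.6
bottom edge z: [0.1469 0.1459 0.1477 0.1471 0.147  0.1468 0.1478 0.147  0.1482 0.1472
 0.1472 0.1479 0.1476 0.1476 0.1469 0.1473 0.1476 0.1464 0.1455 0.147 ]
wall n 262
cyl [ 0.6282 -0.1794  0.008  -0.0044]
tcp [ 0.5387 -0.2033  0.1824] yaw -165.27 tilt z [ 0.0009 -0.0003 -1.    ] -> d [ 6.6 37.9 52.4] roll 0.362 F [-0.5  0.3 -7.3] t 36.0
[0.0812 0.7154 0.1184]
```

```bash
python3 -m inch '[[0.1,0,-2.8,0,-0.03],[0.1,-0.2,-5.6,0,-0.06],[0.1,-0.4,-8.4,0,-0.09],[0.1,-0.7,-11.1,0,-0.12],[0.1,-1,-13.9,0,-0.15],[0.1,-1.5,-16.7,0,-0.18],[0.1,-2,-19.4,0,-0.21],[0.1,-2.7,-22.1,0,-0.24],[0.1,-3.4,-24.8,0,-0.27],[0.1,-4.2,-27.5,0,-0.3]]';python3 -c "
from tilt import *
tilt()"
```

```text
time_s: 36.95
tcp_pos: [0.55, -0.2288, 0.1825]
tcp_rot: [0.001, -0.275, 0.961, -0.0]
contact_force: [-1.0, 1.6, -6.6]
grip_width: 0.021
grasp_force: 59.6
bottom edge z: [0.1471 0.1476 0.1478 0.1464 0.1476 0.1486 0.1472 0.1471 0.1488 0.1479
 0.1482 0.1487 0.147  0.147  0.1472 0.1485 0.1461 0.1478]
wall n 218
cyl [ 0.6286 -0.1797 -0.0313  0.0133]
tcp [ 0.5501 -0.229   0.1824] yaw -147.97 tilt z [ 0.0013 -0.0004 -1.    ] -> d [-8.8 65.9 52.3] roll 0.664 F [-0.4  2.8 -8.8] t 37.0
[0.3736 0.566  0.1886]
```

```bash
python3 -m inch '[[0.1,0,-2.3,0,-0.025],[0.1,-0.1,-4.7,0,-0.05],[0.1,-0.3,-7,0,-0.075],[0.1,-0.5,-9.3,0,-0.1],[0.1,-0.7,-11.6,0,-0.125],[0.1,-1,-13.9,0,-0.15],[0.1,-1.4,-16.2,0,-0.175],[0.1,-1.9,-18.5,0,-0.2],[0.1,-1.9,-18.5,0,-0.2]]';python3 -c "
from tilt import *
tilt()"; python3 -m inch '[[0.1,0,-1,0,-0.01],[0.1,0,-1.9,0,-0.02],[0.1,-0.1,-2.8,0,-0.03],[0.1,-0.1,-3.7,0,-0.04],[0.1,-0.1,-3.7,0,-0.04]]';python3 -c "
from tilt import *
tilt()"
```

```text
time_s: 37.9
tcp_pos: [0.5604, -0.2435, 0.1816]
tcp_rot: [-0.001, -0.37, 0.929, 0.0]
contact_force: [-0.8, 2.2, -9.6]
grip_width: 0.0209
grasp_force: 59.5
bottom edge z: [0.1461 0.1456 0.1453 0.147  0.1466 0.1476 0.1445 0.1462 0.1466]
wall n 101
cyl [ 0.6274 -0.1799  0.0583 -0.0071]
tcp [ 0.5604 -0.2435  0.1817] yaw -136.64 tilt z [-0.0014  0.0002 -1.    ] -> d [-24.2  80.4  51.8] roll 0.862 F [ 0.   2.2 -9.7] t 38.0
[-0.2085  0.6597  0.0647]
time_s: 38.45
tcp_pos: [0.563, -0.246, 0.182]
tcp_rot: [-0.0, -0.388, 0.922, 0.0]
contact_force: [-2.1, 0.5, -9.6]
grip_width: 0.0213
grasp_force: 59.4
bottom edge z: [0.1481 0.1474 0.1467 0.1453 0.1466 0.1463 0.1463]
wall n 77
cyl [ 0.6275 -0.1796  0.0119 -0.0155]
tcp [ 0.563 -0.246  0.182] yaw -134.35 tilt z [-0.0011  0.0002 -1.    ] -> d [-27.4  83.   52.1] roll 0.902 F [-2.6  0.8 -9.5] t 38.5
[-0.3132  1.0887  0.0859]
```

```bash
python3 -m inch '[[0.1,0,-1,0,-0.01],[0.1,0,-1.9,0,-0.02],[0.1,-0.1,-2.8,0,-0.03],[0.1,-0.1,-3.7,0,-0.04],[0.1,-0.1,-3.7,0,-0.04]]';python3 -c "
from h import *
go((.5227,-.1684,.130),229);print(bot.get_state()['ft_torque'])";python3 -m inch '[[0.1,0,-1,0,-0.01],[0.1,0,-1.9,0,-0.02],[0.1,-0.1,-2.8,0,-0.03],[0.1,-0.1,-3.7,0,-0.04],[0.1,-0.1,-3.7,0,-0.04]]';python3 -c "
from h import *
go((.5227,-.1684,.130),229);print(bot.get_state()['ft_torque'])"
```

```text
time_s: 39.0
tcp_pos: [0.5658, -0.2487, 0.182]
tcp_rot: [-0.0, -0.406, 0.914, 0.0]
contact_force: [-4.0, -0.1, -10.2]
grip_width: 0.0212
grasp_force: 59.4
tcp [ 0.5658 -0.2487  0.182 ] yaw -132.06 tilt z [-8.e-04  0.e+00 -1.e+00] -> d [-30.7  85.8  52.1] roll -0.018 F [ -4.   -0.1 -10.2] t 39.0
[-0.53111214  1.31477454  0.08720105]
time_s: 39.5
tcp_pos: [0.5682, -0.2508, 0.182]
tcp_rot: [-0.0, -0.424, 0.906, 0.001]
contact_force: [-5.3, 1.5, -8.5]
grip_width: 0.0212
grasp_force: 59.7
tcp [ 0.5682 -0.2508  0.182 ] yaw -129.86 tilt z [-0.0015  0.001  -1.    ] -> d [-34.1  87.6  52.2] roll 0.02 F [-5.3  1.5 -8.5] t 39.5
[-0.22140336  1.79886002 -0.54958575]
```

```bash
python3 -m inch '[[0.1,0,1.9,0,0.02],[0.1,-0.1,3.7,0,0.04],[0.1,-0.1,3.7,1,0.04],[0.1,-0.1,3.7,2,0.04],[0.1,-0.1,3.7,3,0.04],[0.1,-0.1,3.7,4,0.04],[0.1,-0.1,3.7,5,0.04],[0.1,-0.1,3.7,5,0.04]]';python3 -c "
from tilt import *
tilt()"
```

```text
time_s: 40.3
tcp_pos: [0.5667, -0.2487, 0.1785]
tcp_rot: [0.001, -0.407, 0.914, -0.001]
contact_force: [-5.8, -2.5, -3.9]
grip_width: 0.0215
grasp_force: 60.4
bottom edge z: [0.1595 0.1445 0.1427 0.1421 0.1441 0.144 ]
wall n 70
cyl [ 0.629  -0.1798  0.0406 -0.033 ]
tcp [ 0.5667 -0.2487  0.1785] yaw -132.04 tilt z [ 0.0024 -0.0008 -1.    ] -> d [-30.1  86.6  48.4] roll 0.942 F [-4.9 -1.8 -2.5] t 40.4
[-0.6747  1.4266  0.0617]
```

```bash
python3 -m inch '[[0.1,0,0,0.7,0],[0.1,0,0,1.2,0],[0.1,0,0,1.2,0]]';python3 -c "
from tilt import *
tilt()"
```

```text
time_s: 40.65
tcp_pos: [0.5669, -0.2488, 0.1781]
tcp_rot: [0.001, -0.407, 0.914, -0.001]
contact_force: [-5.8, -1.5, -0.6]
grip_width: 0.0211
grasp_force: 60.8
bottom edge z: [0.1436 0.1436 0.1434 0.1437 0.1419]
wall n 70
cyl [ 0.629  -0.1797 -0.0007 -0.0344]
tcp [ 0.5669 -0.2488  0.1781] yaw -132.01 tilt z [ 0.0032 -0.001  -1.    ] -> d [-30.1  86.8  47.8] roll 0.942 F [-5.9 -2.2 -1.6] t 40.7
[-0.2872  1.5414  0.212 ]
```

```bash
python3 -m inch '[[0.1,0.4,2.3,0,0.02],[0.1,0.3,4.2,0,0.04],[0.1,0.3,4.2,0,0.04]]';python3 -c "
from tilt import *
tilt()"; python3 -m inch '[[0.15,0,0,0,0],[0.2,0,0,0,0],[0.3,0,0,0,0],[0.42,0,0,0,0],[0.42,0,0,0,0],[0.42,0,0,0,0]]';python3 -c "
from tilt import *
tilt('side6.png');p=bot.camera('side');c,u,v=cloud(p)
d=np.array([np.cos(np.radians(225.7)),np.sin(np.radians(225.7))]);w=c[:,:2]-[.6285,-.1797];a=w@d;b=w@[-d[1],d[0]]
for r in np.arange(.125,.17,.01):
    k=c[(abs(a-r)<.004)&(abs(b)<.018)&(c[:,2]>.12)&(c[:,2]<.2)]
    if len(k):print(r,len(k),np.percentile(k[:,2],[2,50,98]),np.percentile(b[(abs(a-r)<.004)&(abs(b)<.018)&(c[:,2]>.12)&(c[:,2]<.2)],[2,98]))
"
```

```text
time_s: 41.0
tcp_pos: [0.5643, -0.246, 0.1777]
tcp_rot: [0.002, -0.388, 0.922, -0.002]
contact_force: [-2.4, -3.0, 0.8]
grip_width: 0.0213
grasp_force: 60.8
bottom edge z: [0.1436 0.145  0.1444 0.1436 0.1425 0.1434 0.143 ]
wall n 80
cyl [ 0.629  -0.1799  0.0328 -0.0054]
tcp [ 0.5643 -0.2461  0.1776] yaw -134.34 tilt z [ 0.0048 -0.001  -1.    ] -> d [-26.3  84.3  47.3] roll 0.902 F [-1.6 -1.7  1.1] t 41.0
[-0.1546  0.4293  0.0181]
time_s: 41.65
tcp_pos: [0.5629, -0.2457, 0.1757]
tcp_rot: [-0.0, -0.388, 0.922, 0.0]
contact_force: [-1.1, -0.6, -0.0]
grip_width: 0.0357
grasp_force: 0.0
bottom edge z: [0.1436 0.1422 0.145  0.1424]
wall n 51
cyl [ 0.6297 -0.1797  0.0216 -0.0471]
tcp [ 0.5629 -0.2457  0.1758] yaw -134.34 tilt z [-0.0001  0.0001 -1.    ] -> d [-27.2  82.8  45.8] roll 0.902 F [ 0.6  0.3 -0.1] t 41.7
[-0.0247 -0.0286 -0.0687]
0.125 29 [0.1651 0.1837 0.1851] [-0.0055  0.0119]
0.135 26 [0.1671 0.1836 0.1846] [-0.0068  0.0118]
0.14500000000000002 32 [0.1677 0.1831 0.1848] [-0.008   0.0121]
0.15500000000000003 32 [0.1643 0.1832 0.1851] [-0.0074  0.0119]
0.16500000000000004 132 [0.1618 0.1737 0.1841] [-0.0081  0.0119]
```

View pics/side6.png

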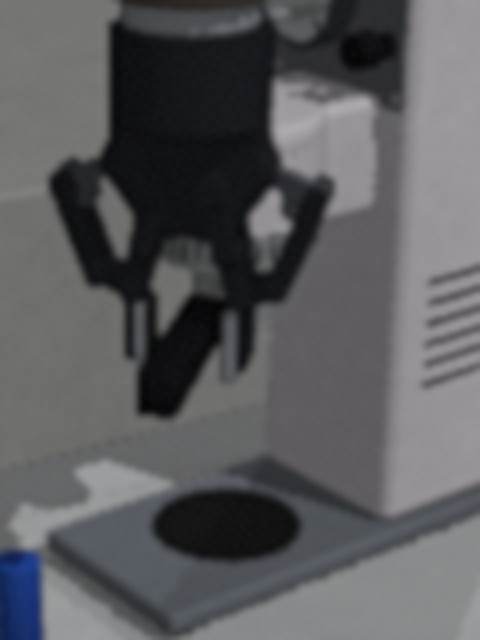

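```bash
python3 -m inch '[[0.45,5,0,0,0],[0.45,12,0,-5,0],[0.45,12,0,-15,0],[0.45,12,0,-30,0],[0.45,12,0,-45,0],[0.45,20,0,-60,0],[0.45,40,0,-70,0],[0.45,75,0,-70,0],[0.45,110,0,-70,0],[0.45,120,0,-70,0]]';python3 -c "
from tilt import *
tilt('side7.png');p=bot.camera('side');c,u,v=cloud(p)
w=c[:,:2]-[.6285,-.1797];m=(c[:,2]>.12)&(c[:,2]<.2)&(np.hypot(*w.T)>.075)&(np.hypot(*w.T)<.16)&(w[:,0]<0)&(w[:,1]<0)
k=w[m];print(m.sum(),'handle heading',np.degrees(np.arctan2(*k.mean(0)[::-1]))%360)
R=np.hypot(*k.T)
for r in np.arange(.08,.16,.015):
    j=abs(R-r)<.004
    if j.sum()>3:print(r,np.percentile(c[m][j,2],[2,98]))
print(np.hypot(*w[m].T).max())
h=p['frame'].astype(int)[v,u]
for n,x,y in (('sand',.426,-.190),('grey',.414,-.108)):
    q=c[(np.hypot(c[:,0]-x,c[:,1]-y)<.02)&(c[:,2]>.01)&(c[:,2]<.07)];print(n,len(q),q.mean(0),q[:,2].max())
"
```

```text
time_s: 42.75
tcp_pos: [0.4759, -0.3339, 0.2468]
tcp_rot: [-0.0, -0.386, 0.922, -0.0]
contact_force: [0.2, 0.2, -0.1]
grip_width: 0.0384
grasp_force: 0.0
bottom edge z: [0.1431 0.1426 0.1431 0.1432 0.1426 0.1442 0.1436 0.1425 0.1428 0.1444
 0.142  0.1499]
wall n 178
cyl [ 0.6293 -0.1794  0.0174 -0.0215]
tcp [ 0.476  -0.334   0.2468] yaw -134.56 tilt z [-0.0001 -0.0002 -1.    ] -> d [-150.8   82.9  116.7] roll 0.898 F [0.9 0.4 0.2] t 42.8
[-0.01    0.0577 -0.0237]
217 handle heading 229.08112641278663
0.08 [0.1645 0.185 ]
0.095 [0.1671 0.1847]
0.11 [0.1664 0.1848]
0.125 [0.1654 0.1853]
0.14 [0.1678 0.185 ]
0.155 [0.1662 0.1852]
0.15998368512677427
sand 262 [ 0.424  -0.1976  0.0339] 0.050606182328602756
grey 202 [ 0.4123 -0.1152  0.0305] 0.04482198117505076
```

View pics/side7.png

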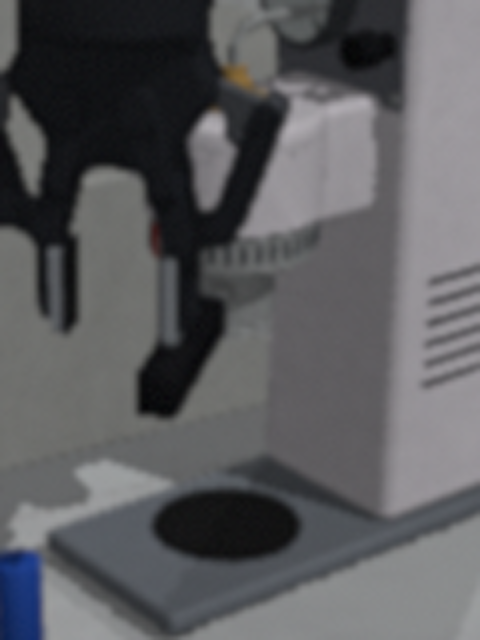

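```bash
python3 -c "
from workcell import bot
print(bot.hand_in())"
```

```text
the job is handed in; nothing more can be done
None
```

I stood the red-brown plug in the cup, then locked the cup into the porosimeter collar. It now hangs by itself, level and at the locked height (underside about 141 mm). I handed the job in at about 43 s with the gripper clear and the other two plugs untouched. The cup slipped and tilted in the grip on the first two tries, so I set it down twice on the foot plate to regrip before it locked.

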